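Change the recording drives of the cash-room camera recorder

TASK

Change the drives in the camera recorder: slide its lock bar open, pull out every recorded drive (red fin) and lay it flat in the padded carrier, and slide every empty drive (green fin) into a bay of its own, plug end first, until its catch snaps and it is fully home. Then slide the lock bar shut and, last of all, press the red record button. Set the drives down rather than dropping them, and leave the other things on the desk alone.

Things in the scene. Friction and masses are not known exactly. Their poses are not given: they have to be found in the camera images.
- recorder: Camera recorder, a fixed dark low case 310 (y) x 116 x 40 mm; origin under the middle of its front face, x into the case. Three bays open in the front, centred at y +96, 0, -96 mm, each 78 mm wide, floor 8 and ceiling 27 mm above the desk, mouth rounded. A caddy slides in along +x, plug first, its underside on the bay floor; seated, its origin is at x +30 mm, with bezel, waist and fin outside.
- bay_1 (a point): Where the plug point of a seated caddy lies in the left (y = +96 mm) bay: 86 mm behind the face, 16 mm above the desk. An orange spring catch in the ceiling (window in the cover) meets the caddy's rear edge 25 mm before home, must be forced over it (8 to 20 N) and snaps into a groove at the end; pulling out takes as much. A rigid stop lies 0.5 mm beyond home.
- bay_2 (a point): Where the plug point of a seated caddy lies in the middle (y = 0) bay: 86 mm behind the face, 16 mm above the desk. An orange spring catch in the ceiling (window in the cover) meets the caddy's rear edge 25 mm before home, must be forced over it (8 to 20 N) and snaps into a groove at the end; pulling out takes as much. A rigid stop lies 0.5 mm beyond home.
- bay_3 (a point): Where the plug point of a seated caddy lies in the right (y = -96 mm) bay: 86 mm behind the face, 16 mm above the desk. An orange spring catch in the ceiling (window in the cover) meets the caddy's rear edge 25 mm before home, must be forced over it (8 to 20 N) and snaps into a groove at the end; pulling out takes as much. A rigid stop lies 0.5 mm beyond home.
- lock_bar (a joint): Steel lock bar on the front edge of the recorder's cover, slides along the recorder's y; m: 0 = locked (three fingers, 12 mm in front of the face, stand in the waists of seated caddies), 0.017 = fully open towards +y (fingers between the bays, clear). A caddy that is not home stops the bar. 1.5 N of friction; it stays where it is left.
- lock_knob (a point): Top of the black knob of the lock bar, 14 mm wide (y), 18 mm deep (x), 27 mm tall; the bar under it is 46 mm above the desk, the knob's top 73 mm. The knob travels with the bar.
- record (a joint): Red spring push button on top of the recorder's cover at the rear, m: 0 = up, 0.006 = fully down (5 N); it springs back.
- record_top (a point): Centre of the top of that button (24 mm across), 62 mm above the desk, 94 mm behind the recorder front and 48 mm right of its middle; press straight down.
- carrier: Black open carrier with a grey padded bottom, fixed on the desk, 205 (x) x 155 (y) x 28 mm outside, walls 5 mm, padded floor 7 mm above the desk; origin under its middle. Two caddies fit side by side, each laid across it (caddy's length along the carrier's y, centres at x = +-45 mm).
- full_1: Drive caddy, 112 (x) x 74 (y) x 16 mm, 0.1-0.2 kg, flat; origin under its middle, x axis towards its plug end, the leading end. On top at the other end stands its red fin: 10 mm thick (y), x -56 to -33 mm, z 16 to 46 mm, pinched from above. At x -48 to -36 mm its sides are cut in to a 46 mm waist for the lock bar. Red: a recorded drive, seated in bay_1 at first, or absent.
- full_2: Drive caddy, 112 (x) x 74 (y) x 16 mm, 0.1-0.2 kg, flat; origin under its middle, x axis towards its plug end, the leading end. On top at the other end stands its red fin: 10 mm thick (y), x -56 to -33 mm, z 16 to 46 mm, pinched from above. At x -48 to -36 mm its sides are cut in to a 46 mm waist for the lock bar. Red: a recorded drive, seated in bay_2 at first, or absent.
- full_3: Drive caddy, 112 (x) x 74 (y) x 16 mm, 0.1-0.2 kg, flat; origin under its middle, x axis towards its plug end, the leading end. On top at the other end stands its red fin: 10 mm thick (y), x -56 to -33 mm, z 16 to 46 mm, pinched from above. At x -48 to -36 mm its sides are cut in to a 46 mm waist for the lock bar. Red: a recorded drive, seated in bay_3 at first, or absent.
- blank_1: Drive caddy, 112 (x) x 74 (y) x 16 mm, 0.1-0.2 kg, flat; origin under its middle, x axis towards its plug end, the leading end. On top at the other end stands its green fin: 10 mm thick (y), x -56 to -33 mm, z 16 to 46 mm, pinched from above. At x -48 to -36 mm its sides are cut in to a 46 mm waist for the lock bar. Green: an empty drive, on the desk at first, or absent.
- blank_1_plug (a point): Middle of that caddy's plug end, 56 mm from its middle and 8 mm above its underside.
- blank_2: Drive caddy, 112 (x) x 74 (y) x 16 mm, 0.1-0.2 kg, flat; origin under its middle, x axis towards its plug end, the leading end. On top at the other end stands its green fin: 10 mm thick (y), x -56 to -33 mm, z 16 to 46 mm, pinched from above. At x -48 to -36 mm its sides are cut in to a 46 mm waist for the lock bar. Green: an empty drive, on the desk at first, or absent.
- blank_2_plug (a point): Middle of that caddy's plug end, 56 mm from its middle and 8 mm above its underside.
- blank_3: Drive caddy, 112 (x) x 74 (y) x 16 mm, 0.1-0.2 kg, flat; origin under its middle, x axis towards its plug end, the leading end. On top at the other end stands its green fin: 10 mm thick (y), x -56 to -33 mm, z 16 to 46 mm, pinched from above. At x -48 to -36 mm its sides are cut in to a 46 mm waist for the lock bar. Green: an empty drive, on the desk at first, or absent.
- blank_3_plug (a point): Middle of that caddy's plug end, 56 mm from its middle and 8 mm above its underside.
- mug: White dotted mug, 91 mm tall, right side of the desk, a bystander.
- calculator: Desk calculator near the robot, a bystander.
- ink_pad: Closed red ink pad tin near the robot, a bystander.
Mind the look-alikes: they are no part of the job. What is shaped like the blank_1 but turquoise is not meant.

How it is judged (in metres and radians):
On the way, in this order (a step that is already met when the one before it is completed fails the run):
1. the lock bar is slid open (value of joint lock_bar above 0.013 m), for 0.1 s.
2. every recorded drive lies in the carrier, every empty drive is fully home in a bay, and the lock bar is shut again (x of full_1 in the frame of carrier between -0.095 and 0.095 m and y of full_1 in the frame of carrier between -0.07 and 0.07 m and z of each of full_1, full_2, full_3 in the frame of carrier below 0.014 m and angle between each of full_1, full_2, full_3's own z axis and vertical below 0.1 rad and x of full_2 in the frame of carrier between -0.095 and 0.095 m and y of full_2 in the frame of carrier between -0.07 and 0.07 m and x of full_3 in the frame of carrier between -0.095 and 0.095 m and y of full_3 in the frame of carrier between -0.07 and 0.07 m and (distance between blank_1_plug and bay_1 below 0.004 m or distance between blank_1_plug and bay_2 below 0.004 m or distance between blank_1_plug and bay_3 below 0.004 m) and (distance between blank_2_plug and bay_1 below 0.004 m or distance between blank_2_plug and bay_2 below 0.004 m or distance between blank_2_plug and bay_3 below 0.004 m) and (distance between blank_3_plug and bay_1 below 0.004 m or distance between blank_3_plug and bay_2 below 0.004 m or distance between blank_3_plug and bay_3 below 0.004 m) and value of joint lock_bar below 0.003 m), for 0.2 s.
3. the record button is pressed down, with the drives home and the bar shut ((distance between blank_1_plug and bay_1 below 0.004 m or distance between blank_1_plug and bay_2 below 0.004 m or distance between blank_1_plug and bay_3 below 0.004 m) and (distance between blank_2_plug and bay_1 below 0.004 m or distance between blank_2_plug and bay_2 below 0.004 m or distance between blank_2_plug and bay_3 below 0.004 m) and (distance between blank_3_plug and bay_1 below 0.004 m or distance between blank_3_plug and bay_2 below 0.004 m or distance between blank_3_plug and bay_3 below 0.004 m) and value of joint lock_bar below 0.003 m and value of joint record above 0.004 m), for 0.05 s.
At the end, for the whole second after the job is handed in: Each red drive flat (0.1 rad) on the carrier floor, its middle within 95 mm (x), 70 mm (y) of the carrier's; each green drive in a bay, plug within 4 mm of the seated point; lock bar within 3 mm of locked; button up again; all at rest (all of step 2 and value of joint record below 0.002 m and linear speed of each of blank_1, blank_2, blank_3, full_1, full_2, full_3 below 0.02 m/s); the robot touches nothing.
It fails at once if a drive is dropped from more than about 5 cm ((contact force between the fingers and blank_1 below 0.2 N and linear speed of blank_1 above 0.7 m/s and height (world z) of blank_1 above 0.03 m) or (contact force between the fingers and blank_2 below 0.2 N and linear speed of blank_2 above 0.7 m/s and height (world z) of blank_2 above 0.03 m) or (contact force between the fingers and blank_3 below 0.2 N and linear speed of blank_3 above 0.7 m/s and height (world z) of blank_3 above 0.03 m) or (contact force between the fingers and full_1 below 0.2 N and linear speed of full_1 above 0.7 m/s and height (world z) of full_1 above 0.03 m) or (contact force between the fingers and full_2 below 0.2 N and linear speed of full_2 above 0.7 m/s and height (world z) of full_2 above 0.03 m) or (contact force between the fingers and full_3 below 0.2 N and linear speed of full_3 above 0.7 m/s and height (world z) of full_3 above 0.03 m)).
It fails at once if a bystander is shifted by more than 25 mm (distance of any of mug, calculator, ink_pad from where it was at the start of the episode above 0.025 m).
Of full_1, full_2, full_3 only 1 to 2 are there at a start; the rules pass over those that are not, and their reading is None.
Of blank_1, blank_2, blank_3 only 2 to 3 are there at a start; the rules pass over those that are not, and their reading is None.
At some moment in a run one of blank_1, blank_2, blank_3 may be knocked a few centimetres aside while the robot is not near it.
It also fails if it takes over 210 s, if anything falls off the work surface, if the arm or the gripper's body presses on something with over 40 N, if the wrist force passes 120 N, or if a joint passes its speed limit or range.

ROBOT

A 6-joint arm with a two-finger parallel gripper is mounted at the origin on the work surface; the furniture and walls round the work are solid. World frame = base frame: x ahead of the robot, y to its left, z up, the work surface at z = 0. Lengths are in mm, angles in rad, forces in N, time in s.
With the tool pointing down it reaches from about 350 to 775 mm from the base axis. Payload 7.3 kg.
Tool frame: the origin (TCP) lies at the very end of the fingers, on their centre line; the grasp point (between the pads) lies bot.grip_point_offset behind it (bot.grip_point_offset is the distance from the TCP to the grasp point, in mm); z points along the fingers, y is the line along which they close (so a half turn about z gives the same grasp; the last joint's range is limited). The gripper opens to 92 mm and grips with 3 to 60 N. Pads are 19 mm wide; open, the fingers measure 130 mm over their backs; the gripper's body (75 mm by 190 mm) begins 47 mm behind the grasp point.
Start: joints at [-1.413, 0.342, 1.524, -0, 1.275, -0.146], TCP at [157.075, -500.971, 226.741] pointing down, gripper open.
Joint ranges: [-2.53, 2.53], [-0.77, 2.02], [0.04, 2.7], [-1, 4.14], [0.28, 2.66], [-3.11, 3.11]. Speed limits (rad/s): [2.57, 2.57, 3.14, 3.14, 3.14, 3.14].

INTERFACE

Orientations are given as [roll, pitch, yaw] about the fixed x, y, z axes, in that order (R = Rz(yaw) Ry(pitch) Rx(roll)).
In Python, from plant import bot gives the robot as it stands. The module is installed in compiled form; this text tells all that it offers.
- The arm moves only by the tool carry_out, never from a script. Its argument "plan" is a list of rows, each an object of numbers: "tx", "ty", "tz": the shift along the world's x, y, z in mm; "rx", "ry", "rz": the turn, a rotation vector about the world's x, y, z in rad. A call has 1 to 12 rows; each row shifts and turns the commanded pose from where the row before left it; what a row does not reach is not made up. A row lasts 1/10 s, in which the tool goes at most 50 mm and 8.59 degrees, less where a joint would pass 70% of its speed; a pose out of reach is approached as far as the arm can. A call with a gripper value outside its range is refused whole. "gripper" is the closure, from 0 (fully open) to 1 (shut), set as the call begins (left out, the last holds). The fingers move at their own pace and stop on an object; the grip force is fixed at half the most. Time passes only in rows, so rows that do not move let the fingers close. It gives the time, the measured TCP pose, the force, the opening and the grip force at its end, in the units of the state.
- bot.get_obs(): the state, without advancing time (a new reading comes with each control period).
- bot.capture(name): name is "side" or "top" or "wrist"; returns the picture (384x512x3 uint8, red, green, blue); there is no depth.
- bot.camera_model(name): a dict with "camera_matrix" (3x3 intrinsics, pixels), "R" (3x3) and "t" (3): a world point X has camera coordinates R X + t. Camera axes: x right, y down, z forward; pixel columns grow to the right and rows downward; lengths in mm; the calibration is good to about 2 mm. A picture is of the moment at which its call begins: read the wrist's pose just before it. camera_model takes no time and is no camera call; for the wrist camera it gives the pose at the moment of the call.
- bot.close_job(): hands the job in; it is judged then, once.
The state is a dict: "time": time; "joint_positions": joint angles; "dq": joint speeds; "tau": joint torques, N m; "tool_pos": TCP position; "tcp_rot": TCP orientation; "contact_force": force on the tool from outside, world axes, zero at the start; "moment": the same for the moment, N m; "grip_width": finger opening in mm; "finger_force": force on a finger pad.
Only numpy, scipy, OpenCV 4.12 (cv2) and the standard library are available. Lean on these libraries where they do the work, as an engineer would, in place of code of your own. Each camera call takes 0.05 s, during which the arm holds its last target. There are 200 camera calls.

## Working session

There is one attempt and no reset: what is moved stays moved. The work goes in short steps, Python scripts to look and compute and a tool call to move; the robot and the scene stay as the last step left them, time stands still between calls to the robot, and variables do not carry over. Pictures are saved under pics/ and viewed, at most 17 in all, crops included, and the job is handed in when it is done.

Besides the shell and the picture viewer there is one more tool, called by a JSON object that holds its "name" and its "arguments", one argument or row to a line. carry_out: Moves the arm, as the interface text tells. Its arguments: {"type":"object","properties":{"plan":{"type":"array"},"gripper":{"type":"number"}},"required":["plan"]}

```bash
mkdir -p pics; python3 - <<'E'
from plant import bot
import cv2,numpy as np
print(bot.get_obs(), bot.grip_point_offset)
for n in("top","side"):
    im=bot.capture(n); cv2.imwrite(f"pics/{n}0.png",im[:,:,::-1]); m=bot.camera_model(n); print(n,m)
E
```

```text
{'time': 0.0, 'joint_positions': array([-1.41302084e+00,  3.42740943e-01,  1.52501427e+00, -3.06824930e-05,
        1.27540947e+00, -1.46022188e-01]), 'dq': array([ 0.00072365, -0.0004175 ,  0.00204482,  0.00108234, -0.0004813 ,
        0.00106074]), 'tau': array([-1.87609367e-03, -4.31251359e+01, -2.44214541e+01,  7.15456414e-02,
        5.61223039e-02, -1.36516101e-04]), 'tool_pos': array([ 156.98756689, -500.54824213,  226.03647324]), 'tcp_rot': array([-3.14003309e+00, -1.99708685e-04,  3.03806477e-01]), 'contact_force': array([-0.62753463,  0.56217988,  0.43126178]), 'moment': array([-0.01051458,  0.0453248 , -0.01540629]), 'finger_force': 0.0, 'grip_width': 92.08358492566208} 18.8
top {'camera_matrix': array([[430.39736295,   0.        , 263.47460105],
       [  0.        , 430.39736295, 188.38158467],
       [  0.        ,   0.        ,   1.        ]]), 'R': array([[ 0.00399363, -0.99992592, -0.0114984 ],
       [-0.9983619 , -0.00333057, -0.05711763],
       [ 0.05707511,  0.01170768, -0.99830124]]), 't': array([-128.88311293,  443.16250118, 1673.54143621])}
side {'camera_matrix': array([[349.28563354,   0.        , 262.02847532],
       [  0.        , 349.28563354, 197.88888841],
       [  0.        ,   0.        ,   1.        ]]), 'R': array([[-0.97837815, -0.20616082,  0.01655016],
       [-0.11529455,  0.47721646, -0.87118977],
       [ 0.17170719, -0.85426118, -0.49066737]]), 't': array([383.09569098, 189.80306057, 855.96798433])}
```

```bash
python3 - <<'E'
import cv2
im=cv2.imread("pics/top0.png"); cv2.imwrite("pics/top0b.png",cv2.resize(im,(800,600),interpolation=cv2.INTER_CUBIC))
E
```

```text
(no output)
```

View pics/top0b.png

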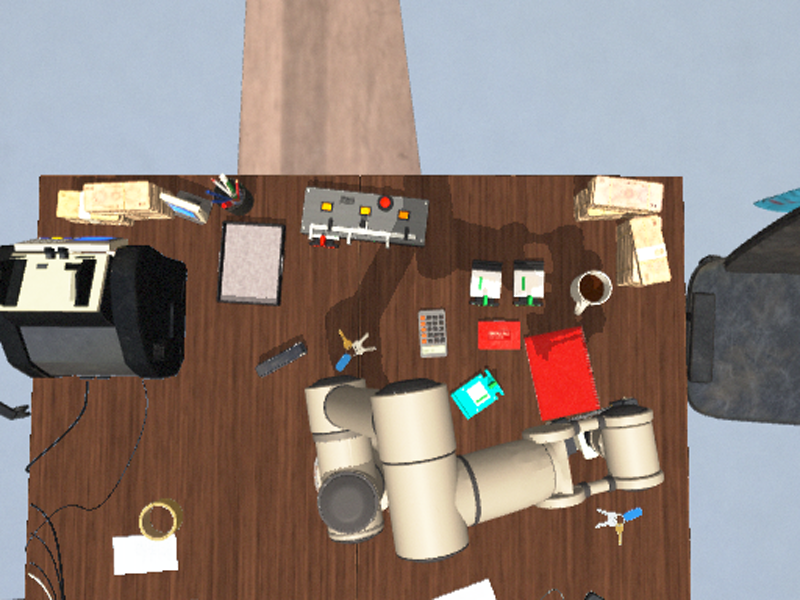

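View pics/side0.png

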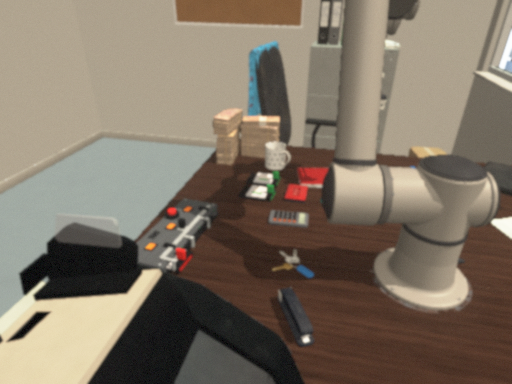

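Top view, in the enlarged 800x600 picture:
- The recorder is at (365,215), with one red fin at (322,240) in the left bay and the other bays apparently empty.
- Two green-finned caddies are at (486,283) and (528,283). The turquoise look-alike is at (478,393), so I'll leave it alone.
- The carrier is at (251,263), the mug at (592,290), the calculator at (432,333) and the ink pad at (498,335).

The side view agrees. Next I'll get coarse positions and the wrist camera geometry.

```bash
cat >h.py <<'E'
from plant import bot
import cv2,numpy as np
def ray(m,uv,z):
    K,R,t=m["camera_matrix"],np.array(m["R"]),np.array(m["t"])
    c=-R.T@t; d=R.T@np.linalg.inv(K)@np.array([uv[0],uv[1],1.]); return c+d*(z-c[2])/d[2]
def proj(m,X):
    p=m["camera_matrix"]@(np.array(m["R"])@np.array(X,float)+m["t"]); return p[:2]/p[2]
def blobs(im,lo,hi,amin=15):
    h=cv2.cvtColor(im,cv2.COLOR_RGB2HSV); k=cv2.inRange(h,lo,hi)
    n,l,s,c=cv2.connectedComponentsWithStats(k); return [(c[i],s[i]) for i in range(1,n) if s[i][4]>=amin],l
def snap(n,f):
    m=bot.camera_model(n); im=bot.capture(n); cv2.imwrite(f"pics/{f}.png",im[:,:,::-1]); np.savez(f"pics/{f}.npz",**m); return im,m
E
python3 - <<'E'
from h import *
m=bot.camera_model("top"); s=.64
for n,p,z in [("redfin",(322,238),54),("redbtn",(385,202),62),("recFL",(302,240),40),("recFR",(424,246),40),("recBL",(305,188),40),("recBR",(429,202),40),
 ("g1fin",(485,298),46),("g2fin",(527,298),46),("g1mid",(486,283),16),("g2mid",(529,283),16),("carTL",(226,221),28),("carTR",(285,225),28),("carBR",(279,305),28),("carBL",(218,300),28),("ink",(498,335),15),("calcTL",(419,309),15),("mug",(592,290),60)]:
    print(n,ray(m,(p[0]*s,p[1]*s),z).round())
w=bot.camera_model("wrist"); print(w["camera_matrix"],-w["R"].T@w["t"],w["R"])
E
```

```text
redfin [579.  93.  54.]
redbtn [667. -62.  62.]
recFL [576. 145.  40.]
recFR [ 562. -158.   40.]
recBL [707. 139.  40.]
recBR [ 672. -170.   40.]
g1fin [ 433. -307.   46.]
g2fin [ 434. -410.   46.]
g1mid [ 472. -313.   16.]
g2mid [ 473. -420.   16.]
carTL [625. 339.  28.]
carTR [615. 190.  28.]
carBR [415. 202.  28.]
carBL [427. 355.  28.]
ink [ 343. -343.   15.]
calcTL [ 407. -146.   15.]
mug [ 453. -566.   60.]
[[289.25326008   0.         253.81094707]
 [  0.         289.25326008 193.08753164]
 [  0.           0.           1.        ]] [ 233.41863442 -477.57923599  383.76505576] [[ 0.29860956 -0.95437469 -0.00113055]
 [-0.91176436 -0.28562703  0.29513209]
 [-0.28198951 -0.08709847 -0.95545579]]
```

{"name": "carry_out", "arguments": {
  "plan": [
    {"tx": 33,"ty": 40,"tz": 3,"rz": -0.032},
    {"tx": 33,"ty": 40,"tz": 3,"rz": -0.032},
    {"tx": 33,"ty": 40,"tz": 3,"rz": -0.032},
    {"tx": 33,"ty": 40,"tz": 3,"rz": -0.032},
    {"tx": 33,"ty": 40,"tz": 3,"rz": -0.032},
    {"tx": 33,"ty": 40,"tz": 3,"rz": -0.032},
    {"tx": 33,"ty": 40,"tz": 3,"rz": -0.032},
    {"tx": 33,"ty": 40,"tz": 3,"rz": -0.032},
    {"tx": 33,"ty": 40,"tz": 3,"rz": -0.032},
    {"tx": 33,"ty": 40,"tz": 3,"rz": -0.032},
    {"tx": 33,"ty": 40,"tz": 3,"rz": -0.032},
    {"tx": 33,"ty": 40,"tz": 3,"rz": -0.032}
  ]
}}

```text
invalid input at $.plan[0]: expected keys tx, ty, tz, rx, ry, rz
```

{"name": "carry_out", "arguments": {
  "plan": [
    {},
    {},
    {}
  ]
}}

```text
invalid input at $.plan[0]: expected keys tx, ty, tz, rx, ry, rz
```

```bash
python3 - <<'E'
from h import *
im,m=snap("wrist","w1"); o=bot.get_obs(); print(o["time"],o["tool_pos"],o["tcp_rot"])
cv2.imwrite("pics/w1b.png",cv2.resize(im[:,:,::-1],(800,600),interpolation=cv2.INTER_CUBIC))
E
```

```text
0.15 [ 157.04317003 -500.65246119  226.2071316 ] [-3.14044876e+00 -1.67025082e-04  3.03845363e-01]
```

View pics/w1b.png

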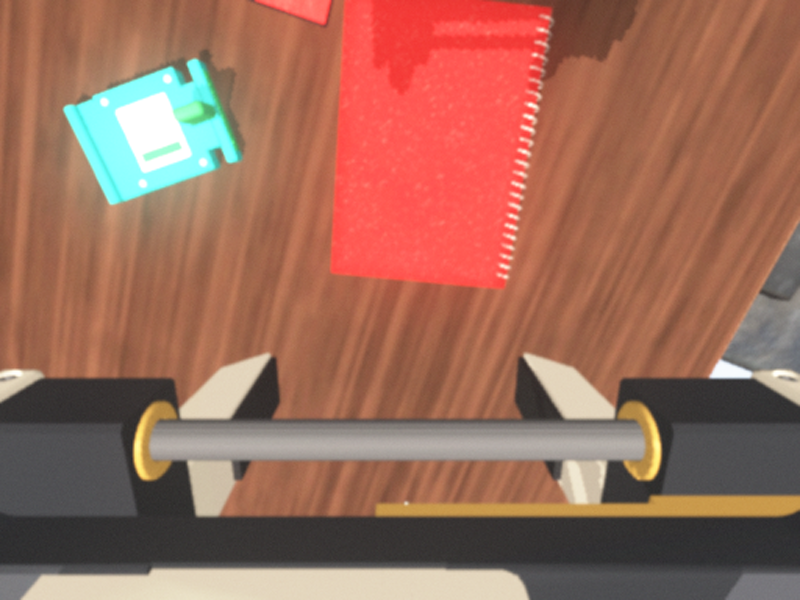

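The rows need all six keys, so the arm has not moved. The wrist view from the start pose shows the turquoise look-alike at (155,130) and the red notebook. The gripper fills the picture below row 360.

{"name": "carry_out", "arguments": {
  "plan": [
    {"tx": 29,"ty": 41,"tz": 4,"rx": 0,"ry": 0,"rz": -0.032},
    {"tx": 29,"ty": 41,"tz": 4,"rx": 0,"ry": 0,"rz": -0.032},
    {"tx": 29,"ty": 41,"tz": 4,"rx": 0,"ry": 0,"rz": -0.032},
    {"tx": 29,"ty": 41,"tz": 4,"rx": 0,"ry": 0,"rz": -0.032},
    {"tx": 29,"ty": 41,"tz": 4,"rx": 0,"ry": 0,"rz": -0.032},
    {"tx": 29,"ty": 41,"tz": 4,"rx": 0,"ry": 0,"rz": -0.032},
    {"tx": 29,"ty": 41,"tz": 4,"rx": 0,"ry": 0,"rz": -0.032},
    {"tx": 29,"ty": 41,"tz": 4,"rx": 0,"ry": 0,"rz": -0.032},
    {"tx": 29,"ty": 41,"tz": 4,"rx": 0,"ry": 0,"rz": -0.032},
    {"tx": 29,"ty": 41,"tz": 4,"rx": 0,"ry": 0,"rz": -0.032},
    {"tx": 29,"ty": 41,"tz": 4,"rx": 0,"ry": 0,"rz": -0.032},
    {"tx": 29,"ty": 41,"tz": 4,"rx": 0,"ry": 0,"rz": -0.032}
  ]
}}

```text
time: 1.35
tool_pos: [503.2, -10.6, 274.5]
tcp_rot: [3.141, 0.0, -0.081]
contact_force: [-0.0, -0.4, -0.9]
grip_width: 91.5
finger_force: 0.0
```

{"name": "carry_out", "arguments": {
  "plan": [
    {"tx": 0,"ty": 0,"tz": 0,"rx": 0,"ry": 0,"rz": 0},
    {"tx": 0,"ty": 0,"tz": 0,"rx": 0,"ry": 0,"rz": 0},
    {"tx": 0,"ty": 0,"tz": 0,"rx": 0,"ry": 0,"rz": 0}
  ]
}}

```text
time: 1.65
tool_pos: [501.8, -13.3, 274.0]
tcp_rot: [3.141, 0.001, -0.081]
contact_force: [1.0, 0.1, -0.0]
grip_width: 91.6
finger_force: 0.0
```

```bash
python3 - <<'E'
from h import *
o=bot.get_obs();im,m=snap("wrist","w2");  print(o["time"],o["tool_pos"],o["tcp_rot"])
cv2.imwrite("pics/w2b.png",cv2.resize(im[:,:,::-1],(800,600),interpolation=cv2.INTER_CUBIC))
E
```

```text
1.65 [501.81798405 -13.32538685 274.0208122 ] [ 3.14118717e+00  1.16664406e-03 -8.05576200e-02]
```

View pics/w2b.png

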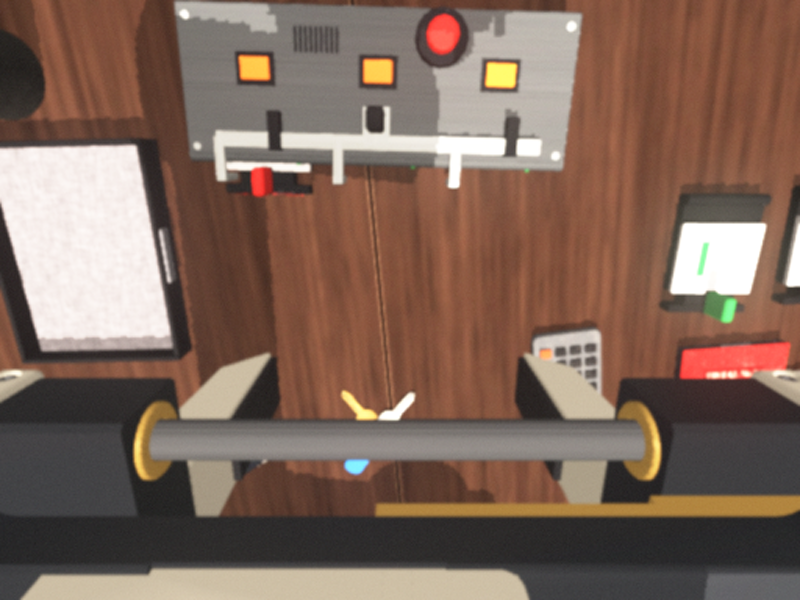

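The wrist view (800x600 scale) shows:
- Recorder: its front corners are at (190,158) and (564,170), and the red button is at (442,34).
- Catch windows: (255,68), (378,72) and (501,75).
- Lock bar: the black knob is at (375,118). The fingers at x=222, 338 and 455 put it in the locked position.
- Drives: the only red fin is at (262,182) in bay 1, and bays 2 and 3 are empty. A green drive is at (715,255) with its fin at (722,307), and a second one is at the right edge.

Next I'll measure these.

```bash
python3 - <<'E'
from h import *
im=cv2.imread("pics/w2.png")[:,:,::-1]; m=dict(np.load("pics/w2.npz"))
def sh(n,b,z):
    for c,s in b: print(n,c.round(1),s,ray(m,c,z).round(1))
b,_=blobs(im,(8,150,150),(32,255,255),80); sh("orange",b,40)
b,_=blobs(im,(0,170,90),(6,255,255),40); sh("red",b,62)
b,_=blobs(im,(45,150,60),(75,255,255),20); sh("green",b,46)
b,_=blobs(im,(0,0,0),(179,255,40),60); sh("dark",[x for x in b if x[1][1]<120],73)
s=.64
for n,p,z in [("FL",(190,159),40),("FR",(564,171),40),("BL",(177,1),40),("BR",(581,14),40),("carTL",(0,145),28),("carTR",(158,140),28),("carBR",(188,357),28),("carBL",(23,358),28)]: print(n,ray(m,(p[0]*s,p[1]*s),z).round(1))
cv2.imwrite("pics/k.png",cv2.resize(im[40:140,110:380,::-1],None,fx=2.9,fy=2.9,interpolation=cv2.INTER_CUBIC))
E
```

```text
orange [162.5  42.9] [152  35  21  17 325] [661.   84.7  40. ]
orange [241.5  45.1] [232  37  20  17 329] [650.8 -11.2  40. ]
orange [320.   47.9] [310  39  21  18 144] [ 639.9 -106.9   40. ]
orange [ 92. 283.] [ 86 259  16  48 268] [334.2 254.   40. ]
orange [415.  284.3] [408 259  15  48 335] [ 290.5 -251.3   40. ]
orange [391.5 324.7] [ 241  318  271   12 2380] [ 215.4 -219.    40. ]
red [283.4  20. ] [273   9  22  26 308] [668.6 -61.3  62. ]
red [166.9 116.4] [160 108  15  18 234] [575.1  87.5  62. ]
red [495.5 221.2] [481 219  25   9  71] [ 399.9 -340.7   62. ]
red [454. 232.] [435 222  58  21 537] [ 388.  -285.5   62. ]
dark [ 9.7 39.2] [  0  21  27  34 473] [671.7 244.6  73. ]
FL [597.5 149.2  40. ]
FR [ 562.9 -159.1   40. ]
BL [710.  134.4  40. ]
BR [ 676.8 -168.7   40. ]
carTL [622.1 311.6  28. ]
carTR [615.2 177.9  28. ]
carBR [417.4 195.9  28. ]
carBL [429.4 355.9  28. ]
```

View pics/k.png

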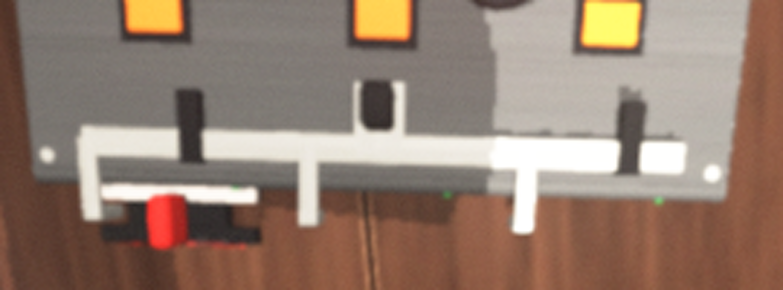

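```bash
python3 - <<'E'
from h import *
m=dict(np.load("pics/w2.npz"))
print(ray(m,(110+377/2.9,40+101/2.9),73), -m["R"].T@m["t"])
a=-.11;R=np.array([[np.cos(a),-np.sin(a)],[np.sin(a),np.cos(a)]]);O=np.array([580.4,-3.6])
k=ray(m,(110+377/2.9,40+101/2.9),73)[:2]; print("knob local",R.T@(k-O))
for p in [(-14.5,96,54),(-14.5,91,54),(-14.5,101,54)]:
    w=O+R@p[:2]; print(w,proj(m,[*w,p[2]]))
E
```

```text
[614.31275832  -7.39427111  73.        ] [581.78084172 -20.44179976 431.55209583]
knob local [34.12432156 -0.04845392]
[576.52635346  93.41157077] [163.94975768 115.353004  ]
[575.97746196  88.44179028] [167.92352499 115.47120033]
[577.07524496  98.38135126] [159.97498235 115.23477769]
```

Measured recorder pose: origin (580.4, -3.6), yaw -0.11. The button, corners, windows and fin all agree with it. The knob is at local (34, 0), on the centre line as expected.

{"name": "carry_out", "arguments": {
  "plan": [
    {"tx": 14,"ty": 0.75,"tz": -25,"rx": 0,"ry": 0,"rz": -0.003},
    {"tx": 14,"ty": 0.75,"tz": -25,"rx": 0,"ry": 0,"rz": -0.004},
    {"tx": 14,"ty": 0.75,"tz": -25,"rx": 0,"ry": 0,"rz": -0.004},
    {"tx": 14,"ty": 0.75,"tz": -25,"rx": 0,"ry": 0,"rz": -0.004},
    {"tx": 14,"ty": 0.75,"tz": -25,"rx": 0,"ry": 0,"rz": -0.004},
    {"tx": 14,"ty": 0.75,"tz": -25,"rx": 0,"ry": 0,"rz": -0.004},
    {"tx": 14,"ty": 0.75,"tz": -25,"rx": 0,"ry": 0,"rz": -0.003},
    {"tx": 14,"ty": 0.75,"tz": -25,"rx": 0,"ry": 0,"rz": -0.003},
    {"tx": 0,"ty": 0,"tz": -12,"rx": 0,"ry": 0,"rz": 0},
    {"tx": 0,"ty": 0,"tz": -6,"rx": 0,"ry": 0,"rz": 0},
    {"tx": 0,"ty": 0,"tz": -5,"rx": 0,"ry": 0,"rz": 0},
    {"tx": 0,"ty": 0,"tz": 0,"rx": 0,"ry": 0,"rz": 0}
  ],
  "gripper": 0.5
}}

```text
time: 2.9
tool_pos: [614.1, -7.1, 51.8]
tcp_rot: [3.141, -0.0, -0.11]
contact_force: [0.2, -0.1, 0.6]
grip_width: 45.8
finger_force: 0.0
```

{"name": "carry_out", "arguments": {
  "plan": [
    {"tx": 0,"ty": 0,"tz": 0,"rx": 0,"ry": 0,"rz": 0},
    {"tx": 0,"ty": 0,"tz": 0,"rx": 0,"ry": 0,"rz": 0},
    {"tx": 0,"ty": 0,"tz": 0,"rx": 0,"ry": 0,"rz": 0},
    {"tx": 0,"ty": 0,"tz": 0,"rx": 0,"ry": 0,"rz": 0},
    {"tx": 0,"ty": 0,"tz": 0,"rx": 0,"ry": 0,"rz": 0},
    {"tx": 0,"ty": 0,"tz": 0,"rx": 0,"ry": 0,"rz": 0},
    {"tx": 0,"ty": 0,"tz": 0,"rx": 0,"ry": 0,"rz": 0}
  ],
  "gripper": 1
}}

```text
time: 3.6
tool_pos: [614.6, -6.6, 51.7]
tcp_rot: [-3.142, -0.0, -0.109]
contact_force: [-0.1, 0.6, 2.8]
grip_width: 13.7
finger_force: 30.0
```

The knob is gripped at 13.7 mm. Next I slide the bar 17 mm along recorder +y.

{"name": "carry_out", "arguments": {
  "plan": [
    {"tx": 0.4,"ty": 3.4,"tz": 0,"rx": 0,"ry": 0,"rz": 0},
    {"tx": 0.4,"ty": 3.4,"tz": 0,"rx": 0,"ry": 0,"rz": 0},
    {"tx": 0.4,"ty": 3.4,"tz": 0,"rx": 0,"ry": 0,"rz": 0},
    {"tx": 0.4,"ty": 3.4,"tz": 0,"rx": 0,"ry": 0,"rz": 0},
    {"tx": 0.3,"ty": 3.4,"tz": 0,"rx": 0,"ry": 0,"rz": 0},
    {"tx": 0,"ty": 0,"tz": 0,"rx": 0,"ry": 0,"rz": 0},
    {"tx": 0,"ty": 0,"tz": 0,"rx": 0,"ry": 0,"rz": 0},
    {"tx": 0,"ty": 0,"tz": 0,"rx": 0,"ry": 0,"rz": 0}
  ]
}}

```text
time: 4.4
tool_pos: [616.4, 10.4, 51.6]
tcp_rot: [3.141, -0.0, -0.109]
contact_force: [-1.7, -2.9, 5.2]
grip_width: 13.7
finger_force: 30.0
```

{"name": "carry_out", "arguments": {
  "plan": [
    {"tx": 0,"ty": 0,"tz": 0,"rx": 0,"ry": 0,"rz": 0},
    {"tx": 0,"ty": 0,"tz": 0,"rx": 0,"ry": 0,"rz": 0},
    {"tx": 0,"ty": 0,"tz": 0,"rx": 0,"ry": 0,"rz": 0},
    {"tx": 0,"ty": 0,"tz": 15,"rx": 0,"ry": 0,"rz": 0},
    {"tx": 0,"ty": 0,"tz": 30,"rx": 0,"ry": 0,"rz": 0},
    {"tx": 0,"ty": 0,"tz": 10,"rx": 0,"ry": 0,"rz": 0}
  ],
  "gripper": 0.5
}}

```text
time: 5.0
tool_pos: [617.8, 10.4, 108.8]
tcp_rot: [-3.142, -0.004, -0.109]
contact_force: [0.5, -0.9, 1.1]
grip_width: 45.3
finger_force: 0.0
```

{"name": "carry_out", "arguments": {
  "plan": [
    {"tx": -10,"ty": 18,"tz": 0,"rx": 0,"ry": 0,"rz": 0},
    {"tx": -11,"ty": 22,"tz": 0,"rx": 0,"ry": 0,"rz": 0},
    {"tx": -11,"ty": 22,"tz": 0,"rx": 0,"ry": 0,"rz": 0},
    {"tx": -12,"ty": 21,"tz": 0,"rx": 0,"ry": 0,"rz": 0},
    {"tx": 0,"ty": 0,"tz": -20,"rx": 0,"ry": 0,"rz": 0},
    {"tx": 0,"ty": 0,"tz": -20,"rx": 0,"ry": 0,"rz": 0},
    {"tx": 0,"ty": 0,"tz": -15,"rx": 0,"ry": 0,"rz": 0},
    {"tx": 0,"ty": 0,"tz": -12,"rx": 0,"ry": 0,"rz": 0},
    {"tx": 0,"ty": 0,"tz": -7,"rx": 0,"ry": 0,"rz": 0},
    {"tx": 0,"ty": 0,"tz": -5,"rx": 0,"ry": 0,"rz": 0},
    {"tx": 0,"ty": 0,"tz": 0,"rx": 0,"ry": 0,"rz": 0},
    {"tx": 0,"ty": 0,"tz": 0,"rx": 0,"ry": 0,"rz": 0}
  ],
  "gripper": 0.72
}}

```text
time: 6.2
tool_pos: [572.7, 93.4, 27.8]
tcp_rot: [-3.142, -0.001, -0.109]
contact_force: [0.1, -1.1, -0.7]
grip_width: 25.9
finger_force: 0.0
```

{"name": "carry_out", "arguments": {
  "plan": [
    {"tx": 0,"ty": 0,"tz": 0,"rx": 0,"ry": 0,"rz": 0},
    {"tx": 0,"ty": 0,"tz": 0,"rx": 0,"ry": 0,"rz": 0},
    {"tx": 0,"ty": 0,"tz": 0,"rx": 0,"ry": 0,"rz": 0},
    {"tx": 0,"ty": 0,"tz": 0,"rx": 0,"ry": 0,"rz": 0},
    {"tx": 0,"ty": 0,"tz": 0,"rx": 0,"ry": 0,"rz": 0},
    {"tx": 0,"ty": 0,"tz": 0,"rx": 0,"ry": 0,"rz": 0}
  ],
  "gripper": 1
}}

```text
time: 6.8
tool_pos: [572.6, 93.4, 27.8]
tcp_rot: [-3.142, -0.001, -0.109]
contact_force: [-1.4, 0.1, 5.1]
grip_width: 9.9
finger_force: 30.0
```

```bash
python3 - <<'E'
from h import *
im,m=snap("side","s1"); im2,_=snap("top","t1")
cv2.imwrite("pics/s1b.png",np.hstack([cv2.resize(im[180:300,110:270,::-1],(440,330),interpolation=cv2.INTER_CUBIC),cv2.resize(im2[100:250,140:360,::-1],(360,330))]))
o=bot.get_obs();print(o["tool_pos"],o["tcp_rot"],o["contact_force"],o["grip_width"])
E
```

```text
[572.63618356  93.37693122  27.84979904] [-3.14152830e+00 -7.77621480e-04 -1.09214899e-01] [-0.97952122  0.28044134  5.44838617] 10.051009129768607
```

View pics/s1b.png

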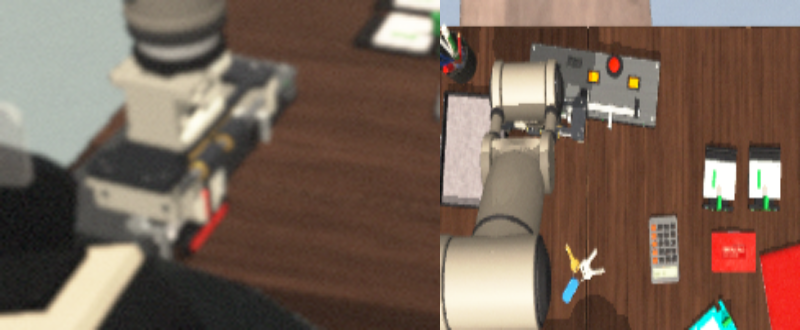

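The fin is gripped at 10 mm, and in the recorder frame it sits at y=95.6, so the pose estimate is good to about 0.5 mm. The picture shows the hand on the red fin, with the green drives undisturbed. Next I pull it straight out.

{"name": "carry_out", "arguments": {
  "plan": [
    {"tx": -4,"ty": 0.4,"tz": 0,"rx": 0,"ry": 0,"rz": 0},
    {"tx": -4,"ty": 0.4,"tz": 0,"rx": 0,"ry": 0,"rz": 0},
    {"tx": -6,"ty": 0.7,"tz": 0,"rx": 0,"ry": 0,"rz": 0},
    {"tx": -6,"ty": 0.7,"tz": 0,"rx": 0,"ry": 0,"rz": 0},
    {"tx": -8,"ty": 0.9,"tz": 0,"rx": 0,"ry": 0,"rz": 0},
    {"tx": -8,"ty": 0.9,"tz": 0,"rx": 0,"ry": 0,"rz": 0},
    {"tx": -10,"ty": 1.1,"tz": 0,"rx": 0,"ry": 0,"rz": 0},
    {"tx": -10,"ty": 1.1,"tz": 0,"rx": 0,"ry": 0,"rz": 0},
    {"tx": -10,"ty": 1.1,"tz": 0,"rx": 0,"ry": 0,"rz": 0},
    {"tx": -10,"ty": 1.1,"tz": 0,"rx": 0,"ry": 0,"rz": 0},
    {"tx": -10,"ty": 1.1,"tz": 0,"rx": 0,"ry": 0,"rz": 0},
    {"tx": -10,"ty": 1.1,"tz": 0,"rx": 0,"ry": 0,"rz": 0}
  ]
}}

```text
time: 8.1
tool_pos: [473.8, 104.0, 26.6]
tcp_rot: [3.141, 0.004, -0.109]
contact_force: [0.5, -0.3, -2.4]
grip_width: 9.8
finger_force: 30.0
```

{"name": "carry_out", "arguments": {
  "plan": [
    {"tx": -15,"ty": 1.6,"tz": 0,"rx": 0,"ry": 0,"rz": 0},
    {"tx": 0,"ty": 0,"tz": 0,"rx": 0,"ry": 0,"rz": 0}
  ]
}}

```text
time: 8.3
tool_pos: [457.8, 105.7, 26.6]
tcp_rot: [3.141, 0.005, -0.109]
contact_force: [-1.4, -0.1, -1.9]
grip_width: 9.9
finger_force: 30.0
```

```bash
python3 - <<'E'
from h import *
o=bot.get_obs();print(o["tool_pos"],o["tcp_rot"],o["contact_force"],o["grip_width"])
im,m=snap("side","s2"); im2,m2=snap("wrist","w3")
cv2.imwrite("pics/s2b.png",np.hstack([cv2.resize(im[180:300,110:270,::-1],(400,300),interpolation=cv2.INTER_CUBIC),cv2.resize(im2[:,:,::-1],(400,300))]))
E
```

```text
[457.82630352 105.71965073  26.62805002] [ 3.14069991  0.00526441 -0.10867199] [-1.37852927 -0.1202692  -1.87034893] 9.868487979781637
```

View pics/s2b.png

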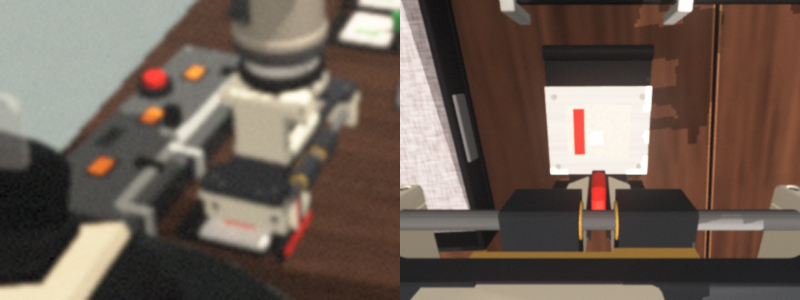

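The drive is out and held straight. The wrist half shows its body at (598,110) and the fin at (598,190). Next I measure the carrier's floor in the two earlier views.

```bash
python3 - <<'E'
from h import *
for f,x0,x1,y0,y1 in (("top0",135,190,130,205),("w2",0,125,80,235)):
    im=cv2.imread(f"pics/{f}.png"); 
    m=dict(np.load("pics/w2.npz")) if f=="w2" else bot.camera_model("top")
    h=cv2.cvtColor(im,cv2.COLOR_BGR2HSV); k=np.zeros(im.shape[:2],np.uint8)
    k[y0:y1,x0:x1]=cv2.inRange(h,(0,0,110),(179,60,255))[y0:y1,x0:x1]
    n,l,s,c=cv2.connectedComponentsWithStats(k); i=1+np.argmax(s[1:,4])
    q=cv2.findContours((l==i).astype(np.uint8),0,2)[0][0][:,0]
    p=np.array([ray(m,u,7)[:2] for u in q],np.float32); print(f,s[i],cv2.minAreaRect(p))
print(bot.get_obs()["joint_positions"].round(2))
E
```

```text
top0 [ 141  143   39   51 1743] ((522.63720703125, 280.40167236328125), (141.46115112304688, 195.2224578857422), 86.6470718383789)
w2 [    0    92   111   133 11937] ((522.0677490234375, 281.599365234375), (137.34547424316406, 196.8295440673828), 86.59308624267578)
[ 0.06  0.52  1.9  -0.    0.72  1.74]
```

{"name": "carry_out", "arguments": {
  "plan": [
    {"tx": 0,"ty": 0,"tz": 15,"rx": 0,"ry": 0,"rz": 0},
    {"tx": 0,"ty": 0,"tz": 25,"rx": 0,"ry": 0,"rz": 0},
    {"tx": 0,"ty": 0,"tz": 20,"rx": 0,"ry": 0,"rz": 0},
    {"tx": 2,"ty": 14,"tz": 0,"rx": 0,"ry": 0,"rz": 0.01},
    {"tx": 2,"ty": 27,"tz": 0,"rx": 0,"ry": 0,"rz": 0.01},
    {"tx": 3,"ty": 30,"tz": 0,"rx": 0,"ry": 0,"rz": 0.01},
    {"tx": 3,"ty": 30,"tz": 0,"rx": 0,"ry": 0,"rz": 0.01},
    {"tx": 2,"ty": 30,"tz": 0,"rx": 0,"ry": 0,"rz": 0.01},
    {"tx": 2,"ty": 27,"tz": 0,"rx": 0,"ry": 0,"rz": 0},
    {"tx": 2,"ty": 18,"tz": 0,"rx": 0,"ry": 0,"rz": 0},
    {"tx": 0,"ty": 0,"tz": 0,"rx": 0,"ry": 0,"rz": 0},
    {"tx": 0,"ty": 0,"tz": 0,"rx": 0,"ry": 0,"rz": 0}
  ]
}}

```text
time: 9.6
tool_pos: [476.8, 281.8, 86.2]
tcp_rot: [3.141, 0.002, -0.058]
contact_force: [0.3, 0.2, -2.0]
grip_width: 9.8
finger_force: 30.0
```

{"name": "carry_out", "arguments": {
  "plan": [
    {"tx": 0,"ty": 0,"tz": -15,"rx": 0,"ry": 0,"rz": 0},
    {"tx": 0,"ty": 0,"tz": -20,"rx": 0,"ry": 0,"rz": 0},
    {"tx": 0,"ty": 0,"tz": -12,"rx": 0,"ry": 0,"rz": 0},
    {"tx": 0,"ty": 0,"tz": -6,"rx": 0,"ry": 0,"rz": 0},
    {"tx": 0,"ty": 0,"tz": -3,"rx": 0,"ry": 0,"rz": 0},
    {"tx": 0,"ty": 0,"tz": 0,"rx": 0,"ry": 0,"rz": 0},
    {"tx": 0,"ty": 0,"tz": 0,"rx": 0,"ry": 0,"rz": 0}
  ]
}}

```text
time: 10.3
tool_pos: [477.8, 281.6, 32.0]
tcp_rot: [-3.141, -0.001, -0.059]
contact_force: [-0.4, -1.5, -2.1]
grip_width: 9.9
finger_force: 30.0
```

```bash
python3 - <<'E'
from h import *
o=bot.get_obs();print(o["tool_pos"],o["tcp_rot"],o["contact_force"],o["moment"],o["grip_width"])
im,m=snap("wrist","w4")
cv2.imwrite("pics/w4b.png",im[:,:,::-1])
E
```

```text
[477.82268975 281.63219518  31.98431926] [-3.14119434e+00 -1.01820588e-03 -5.92758962e-02] [-0.36359832 -1.46418442 -2.11680418] [ 0.04561928  0.05986329 -0.03055589] 9.918573849321573
```

View pics/w4b.png

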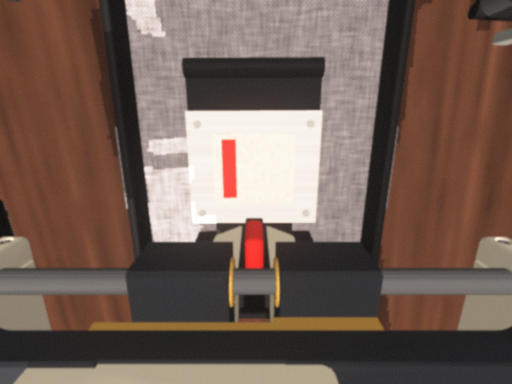

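The drive is centred between the carrier walls (columns 125 and 395, body 185–325). Next I set it down and release.

{"name": "carry_out", "arguments": {
  "plan": [
    {"tx": 0,"ty": 0,"tz": -2,"rx": 0,"ry": 0,"rz": 0},
    {"tx": 0,"ty": 0,"tz": -2,"rx": 0,"ry": 0,"rz": 0},
    {"tx": 0,"ty": 0,"tz": -1,"rx": 0,"ry": 0,"rz": 0},
    {"tx": 0,"ty": 0,"tz": 0,"rx": 0,"ry": 0,"rz": 0},
    {"tx": 0,"ty": 0,"tz": 0,"rx": 0,"ry": 0,"rz": 0}
  ]
}}

```text
time: 10.85
tool_pos: [477.4, 281.6, 26.9]
tcp_rot: [-3.142, -0.0, -0.059]
contact_force: [-1.5, -1.2, 4.6]
grip_width: 9.9
finger_force: 30.0
```

Contact is felt (-2 to +4.6 N). I release, lift and head for the green drives.

{"name": "carry_out", "arguments": {
  "plan": [
    {"tx": 0,"ty": 0,"tz": 0,"rx": 0,"ry": 0,"rz": 0},
    {"tx": 0,"ty": 0,"tz": 0,"rx": 0,"ry": 0,"rz": 0},
    {"tx": 0,"ty": 0,"tz": 0,"rx": 0,"ry": 0,"rz": 0},
    {"tx": 0,"ty": 0,"tz": 10,"rx": 0,"ry": 0,"rz": 0},
    {"tx": 0,"ty": 0,"tz": 25,"rx": 0,"ry": 0,"rz": 0},
    {"tx": 0,"ty": 0,"tz": 40,"rx": 0,"ry": 0,"rz": 0},
    {"tx": 0,"ty": 0,"tz": 40,"rx": 0,"ry": 0,"rz": 0},
    {"tx": 0,"ty": 0,"tz": 40,"rx": 0,"ry": 0,"rz": 0},
    {"tx": -5,"ty": -40,"tz": 20,"rx": 0,"ry": 0,"rz": 0},
    {"tx": -10,"ty": -45,"tz": 10,"rx": 0,"ry": 0,"rz": 0},
    {"tx": -10,"ty": -45,"tz": 0,"rx": 0,"ry": 0,"rz": 0},
    {"tx": -10,"ty": -45,"tz": 0,"rx": 0,"ry": 0,"rz": 0}
  ],
  "gripper": 0.72
}}

```text
time: 12.05
tool_pos: [441.9, 105.2, 212.6]
tcp_rot: [-3.142, -0.002, -0.058]
contact_force: [0.1, -0.5, 0.1]
grip_width: 25.7
finger_force: 0.0
```

{"name": "carry_out", "arguments": {
  "plan": [
    {"tx": -5,"ty": -45,"tz": 0,"rx": 0,"ry": 0,"rz": 0},
    {"tx": -5,"ty": -45,"tz": 0,"rx": 0,"ry": 0,"rz": 0},
    {"tx": -5,"ty": -45,"tz": 0,"rx": 0,"ry": 0,"rz": 0},
    {"tx": -5,"ty": -45,"tz": 0,"rx": 0,"ry": 0,"rz": 0},
    {"tx": -5,"ty": -45,"tz": 0,"rx": 0,"ry": 0,"rz": 0},
    {"tx": 0,"ty": -45,"tz": 0,"rx": 0,"ry": 0,"rz": 0},
    {"tx": 0,"ty": -45,"tz": 0,"rx": 0,"ry": 0,"rz": 0},
    {"tx": 0,"ty": -45,"tz": 0,"rx": 0,"ry": 0,"rz": 0},
    {"tx": 0,"ty": -45,"tz": 0,"rx": 0,"ry": 0,"rz": 0},
    {"tx": 0,"ty": -45,"tz": 0,"rx": 0,"ry": 0,"rz": 0},
    {"tx": 0,"ty": 0,"tz": 0,"rx": 0,"ry": 0,"rz": 0},
    {"tx": 0,"ty": 0,"tz": 0,"rx": 0,"ry": 0,"rz": 0}
  ]
}}

```text
time: 13.25
tool_pos: [416.9, -343.9, 211.4]
tcp_rot: [-3.141, 0.0, -0.061]
contact_force: [0.5, 0.7, 0.4]
grip_width: 25.5
finger_force: 0.0
```

```bash
python3 - <<'E'
from h import *
o=bot.get_obs();print(o["time"],o["tool_pos"],o["tcp_rot"])
im,m=snap("wrist","w5"); im2,_=snap("top","t5"); print(-m["R"].T@m["t"])
cv2.imwrite("pics/w5b.png",np.hstack([im[:,:,::-1],cv2.resize(im2[90:282,130:274,::-1],(288,384))]))
b,_=blobs(im,(45,150,60),(75,255,255),20)
for c,s in b: print("green",c.round(1),s,ray(m,c,46).round(1))
E
```

```text
13.25 [ 416.91526538 -343.86464221  211.39845868] [-3.14104168e+00  2.83484195e-04 -6.10750376e-02]
[ 496.83401325 -349.56023948  368.98759147]
green [261.7 301.7] [256 296  13  14  27] [ 246.4 -344.5   46. ]
green [251.  312.7] [243 300  15  21 116] [ 229.9 -329.2   46. ]
```

View pics/w5b.png

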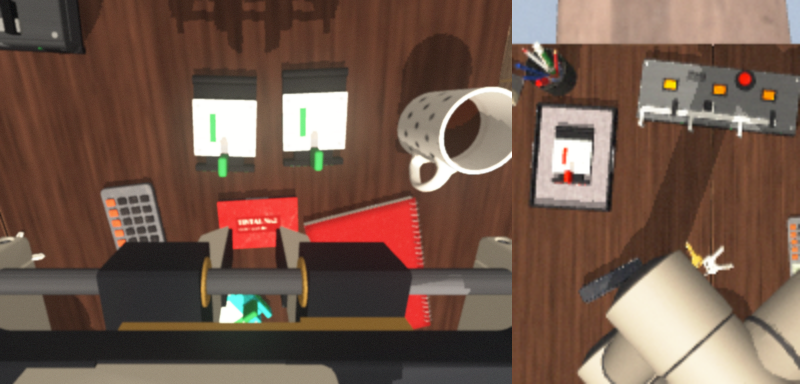

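The red drive lies flat in the carrier (top inset, at (572,155)). In the wrist view the two green drives have labels at (225,128) and (314,122) and fins at (223,167) and (318,160). The turquoise decoy is far off at (245,308). Next I measure the fins.

```bash
cat >>h.py <<'E'
def drives(f):
    im=cv2.imread(f"pics/{f}.png"); m=dict(np.load(f"pics/{f}.npz")); h=cv2.cvtColor(im,cv2.COLOR_BGR2HSV); 
    k=cv2.inRange(h,(0,0,200),(179,40,255)); n,l,s,c=cv2.connectedComponentsWithStats(k)
    for i in range(1,n):
        if s[i,4]>600 and s[i,1]+s[i,3]<235:
            q=cv2.findContours((l==i).astype(np.uint8),0,2)[0][0][:,0]
            r=cv2.minAreaRect(np.array([ray(m,u,16)[:2] for u in q],np.float32)); print("white",c[i].round(),s[i],[np.round(x,1) for x in r])
    k=cv2.inRange(h,(40,110,60),(80,255,255)); n,l,s,c=cv2.connectedComponentsWithStats(k)
    for i in range(1,n):
        if s[i,4]>15 and s[i,1]<235: print("green",c[i].round(1),s[i],ray(m,c[i],46).round(1),ray(m,c[i],16).round(1))
E
python3 - <<'E'
from h import *
drives("w5"); im=cv2.imread("pics/w5.png");print(cv2.cvtColor(im,cv2.COLOR_BGR2HSV)[162:174:3,219:229:3])
E
```

```text
white [466. 138.] [ 418   87   94  104 1802] [array([ 439.7, -598.1]), array([109.3, 114.2]), np.float64(11.2)]
white [315. 121.] [ 283   92   65   59 3436] [array([ 471.7, -419.9]), array([74.9, 66. ]), np.float64(88.6)]
white [225. 127.] [ 192   99   65   58 3377] [array([ 470.9, -312.5]), array([75.1, 66. ]), np.float64(85.1)]
green [302.5 121.6] [301 109   4  27 105] [ 474.9 -401.1   46. ] [ 472.9 -405.9   16. ]
green [212.5 127.5] [211 115   4  26 104] [ 474.7 -302.9   46. ] [ 472.7 -298.6   16. ]
green [317.8 160.5] [313 151  10  20 180] [ 431.1 -417.8   46. ] [ 425.  -424.1   16. ]
green [222.1 166.6] [218 157  10  20 174] [ 430.8 -309.3   46. ] [ 424.7 -305.5   16. ]
[[[ 64 146 217]
  [ 65 140 238]
  [ 63 142 210]
  [ 52  69  93]]

 [[ 64 144 218]
  [ 65 139 239]
  [ 63 145 210]
  [ 51  77  89]]

 [[ 64 145 216]
  [ 65 140 241]
  [ 64 146 212]
  [ 51  71  86]]

 [[ 63 143 218]
  [ 65 140 241]
  [ 63 146 213]
  [ 39  76  81]]]
```

Drive A: fin (431,-309), yaw -0.083. Drive B: fin (431,-418), yaw about -0.03. The label sizes (75 x 66 mm) fit a 74 mm caddy. I take A first.

{"name": "carry_out", "arguments": {
  "plan": [
    {"tx": 3,"ty": 8,"tz": 0,"rx": 0,"ry": 0,"rz": -0.008},
    {"tx": 4,"ty": 14,"tz": -20,"rx": 0,"ry": 0,"rz": -0.007},
    {"tx": 3.4,"ty": 13,"tz": -35,"rx": 0,"ry": 0,"rz": -0.007},
    {"tx": 0,"ty": 0,"tz": -40,"rx": 0,"ry": 0,"rz": 0},
    {"tx": 0,"ty": 0,"tz": -40,"rx": 0,"ry": 0,"rz": 0},
    {"tx": 0,"ty": 0,"tz": -26,"rx": 0,"ry": 0,"rz": 0},
    {"tx": 0,"ty": 0,"tz": 0,"rx": 0,"ry": 0,"rz": 0},
    {"tx": 0,"ty": 0,"tz": -10,"rx": 0,"ry": 0,"rz": 0},
    {"tx": 0,"ty": 0,"tz": -10,"rx": 0,"ry": 0,"rz": 0},
    {"tx": 0,"ty": 0,"tz": -7,"rx": 0,"ry": 0,"rz": 0},
    {"tx": 0,"ty": 0,"tz": -3,"rx": 0,"ry": 0,"rz": 0},
    {"tx": 0,"ty": 0,"tz": 0,"rx": 0,"ry": 0,"rz": 0}
  ]
}}

```text
time: 14.55
tool_pos: [427.7, -308.5, 20.3]
tcp_rot: [-3.142, 0.0, -0.081]
contact_force: [0.2, -0.1, -1.0]
grip_width: 25.7
finger_force: 0.0
```

{"name": "carry_out", "arguments": {
  "plan": [
    {"tx": 0,"ty": 0,"tz": 0,"rx": 0,"ry": 0,"rz": 0},
    {"tx": 0,"ty": 0,"tz": 0,"rx": 0,"ry": 0,"rz": 0},
    {"tx": 0,"ty": 0,"tz": 0,"rx": 0,"ry": 0,"rz": 0},
    {"tx": 0,"ty": 0,"tz": 0,"rx": 0,"ry": 0,"rz": 0},
    {"tx": 0,"ty": 0,"tz": 0,"rx": 0,"ry": 0,"rz": 0},
    {"tx": 0,"ty": 0,"tz": 0,"rx": 0,"ry": 0,"rz": 0}
  ],
  "gripper": 1
}}

```text
time: 15.15
tool_pos: [427.9, -308.6, 20.7]
tcp_rot: [3.141, -0.0, -0.081]
contact_force: [-0.5, 0.4, 4.0]
grip_width: 9.7
finger_force: 30.0
```

```bash
python3 - <<'E'
from h import *
o=bot.get_obs();print(o["time"],o["tool_pos"],o["tcp_rot"],o["contact_force"],o["grip_width"])
im,m=snap("wrist","w6"); drives("w6")
E
```

```text
15.15 [ 427.87718308 -308.64204112   20.71925565] [ 3.14110221e+00 -4.07822641e-04 -8.12084343e-02] [-0.53810926  0.38255873  3.968026  ] 9.709431358086674
white [464. 149.] [ 397   91  115  120 9422] [array([ 471.6, -426.6]), array([59.9, 64.9]), np.float64(88.6)]
green [417.8 154. ] [409 125  19  59 719] [ 479.5 -389.3   46. ] [ 473.1 -405.9   16. ]
green [229.2 169.3] [223 142  13  56 670] [ 479.4 -302.    46. ] [ 473.  -298.9   16. ]
green [456.  235.5] [ 428  207   51   56 1584] [ 436.4 -411.9   46. ] [ 420.2 -433.6   16. ]
green [253.8 246.4] [245 222  19  47 800] [ 438.7 -310.2   46. ] [ 423.1 -308.9   16. ]
```

{"name": "carry_out", "arguments": {
  "plan": [
    {"tx": 0,"ty": 0,"tz": 20,"rx": 0,"ry": 0,"rz": 0},
    {"tx": 0,"ty": 0,"tz": 30,"rx": 0,"ry": 0,"rz": 0},
    {"tx": 2,"ty": 20,"tz": 10,"rx": 0,"ry": 0,"rz": -0.004},
    {"tx": 4,"ty": 40,"tz": 0,"rx": 0,"ry": 0,"rz": -0.004},
    {"tx": 4,"ty": 40,"tz": 0,"rx": 0,"ry": 0,"rz": -0.004},
    {"tx": 4,"ty": 40,"tz": 0,"rx": 0,"ry": 0,"rz": -0.004},
    {"tx": 4,"ty": 40,"tz": 0,"rx": 0,"ry": 0,"rz": -0.004},
    {"tx": 4,"ty": 40,"tz": 0,"rx": 0,"ry": 0,"rz": -0.004},
    {"tx": 4,"ty": 40,"tz": 0,"rx": 0,"ry": 0,"rz": -0.004},
    {"tx": 4,"ty": 35,"tz": 0,"rx": 0,"ry": 0,"rz": 0},
    {"tx": 4,"ty": 22,"tz": 0,"rx": 0,"ry": 0,"rz": 0},
    {"tx": 0,"ty": 0,"tz": 0,"rx": 0,"ry": 0,"rz": 0}
  ]
}}

```text
time: 16.4
tool_pos: [461.6, 10.9, 80.1]
tcp_rot: [-3.141, 0.001, -0.106]
contact_force: [0.7, -0.3, -0.8]
grip_width: 9.8
finger_force: 30.0
```

{"name": "carry_out", "arguments": {
  "plan": [
    {"tx": 0,"ty": 0,"tz": -20,"rx": 0,"ry": 0,"rz": 0},
    {"tx": 0,"ty": 0,"tz": -20,"rx": 0,"ry": 0,"rz": 0},
    {"tx": 0,"ty": 0,"tz": 0,"rx": 0,"ry": 0,"rz": 0},
    {"tx": 0,"ty": 0,"tz": 0,"rx": 0,"ry": 0,"rz": 0}
  ]
}}

```text
time: 16.8
tool_pos: [461.5, 7.9, 40.3]
tcp_rot: [3.141, 0.001, -0.11]
contact_force: [-0.5, 0.5, -2.0]
grip_width: 9.6
finger_force: 30.0
```

```bash
python3 - <<'E'
from h import *
o=bot.get_obs();print(o["time"],o["tool_pos"],o["tcp_rot"],o["contact_force"],o["grip_width"])
im,m=snap("wrist","w7"); drives("w7"); cv2.imwrite("pics/w7b.png",im[:,:,::-1])
E
```

```text
16.8 [461.51372699   7.90479396  40.32825376] [ 3.14143012e+00  1.18355345e-03 -1.09930435e-01] [-0.48102774  0.46188977 -1.97614901] 9.562878071127916
white [146.  24.] [137   0  19  50 681] [array([589.3,  53.4]), array([ 7.7, 24.2]), np.float64(83.8)]
white [351.  25.] [341   0  22  52 874] [array([576.2, -60.2]), array([ 9.5, 25.3]), np.float64(83.4)]
white [256. 166.] [  186   112   137   112 13481] [array([500.1,   3. ]), array([83.6, 72.7]), np.float64(83.7)]
green [117.4  24. ] [114  21   8   6  38] [583.3  57.5  46. ] [591.6  69.2  16. ]
green [309.1  22.8] [306  21   7   5  30] [574.  -31.1  46. ] [580.4 -37.   16. ]
green [501.3  22.2] [497  20   9   5  38] [ 564.4 -120.    46. ] [ 568.9 -143.3   16. ]
green [229.2 169.2] [223 142  13  56 635] [509.2  15.2  46. ] [502.9  18.5  16. ]
green [253.8 247.1] [244 222  20  47 812] [461.6   7.2  46. ] [445.9   8.9  16. ]
```

View pics/w7b.png

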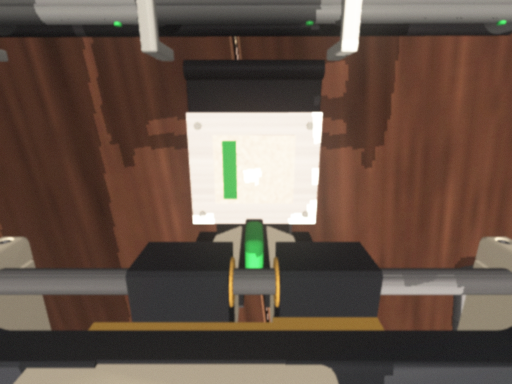

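The drive hangs straight (columns 187–322, centre 254). I'll cross-check the bay centre with the small green LEDs in both views before inserting.

```bash
python3 - <<'E'
from h import *
a=-.1095;R=np.array([[np.cos(a),-np.sin(a)],[np.sin(a),np.cos(a)]]);O=np.array([580.4,-3.8])
m=dict(np.load("pics/w2.npz"));m7=dict(np.load("pics/w7.npz"))
loc=lambda X:(R.T@(X[:2]-O)).round(1)
for z in (31,33,35,37): print(z,"w2",[loc(ray(m,u,z)) for u in((264.1,106.9),(336.9,109))],"w7",[loc(ray(m7,u,z)) for u in((117.4,24),(309.1,22.8),(501.3,22.2))])
print("tcp",loc(np.array([461.51,7.90])),"win",[loc(ray(m,u,40)) for u in((162.5,42.9),(241.5,45.1),(320,47.9))])
E
```

```text
31 w2 [array([ -0.9, -30.5]), array([  -0.9, -127.4])] w7 [array([-0.3, 67.5]), array([  0.1, -30.4]), array([   0.3, -128.6])]
33 w2 [array([ -0.9, -30.4]), array([  -0.8, -126.8])] w7 [array([-0.8, 66.7]), array([ -0.4, -30.1]), array([  -0.2, -127. ])]
35 w2 [array([ -0.9, -30.3]), array([  -0.8, -126.3])] w7 [array([-1.3, 65.9]), array([ -0.8, -29.7]), array([  -0.6, -125.5])]
37 w2 [array([ -0.9, -30.3]), array([  -0.8, -125.7])] w7 [array([-1.7, 65. ]), array([ -1.3, -29.4]), array([  -1.1, -124. ])]
tcp [-119.5   -1.4] win [array([70.5, 96.7]), array([70.8,  0.3]), array([ 70.4, -96. ])]
```

The LEDs come out at y = 66, -30 and -126 in both views, exactly 96 mm apart, so the recorder frame is confirmed. The TCP sits at y=-1.4; I correct that, lower and insert.

{"name": "carry_out", "arguments": {
  "plan": [
    {"tx": 0.1,"ty": 1.4,"tz": -5,"rx": 0,"ry": 0,"rz": 0},
    {"tx": 0,"ty": 0,"tz": -6,"rx": 0,"ry": 0,"rz": 0},
    {"tx": 0,"ty": 0,"tz": 0,"rx": 0,"ry": 0,"rz": 0},
    {"tx": 6,"ty": -0.7,"tz": 0,"rx": 0,"ry": 0,"rz": 0},
    {"tx": 8,"ty": -0.9,"tz": 0,"rx": 0,"ry": 0,"rz": 0},
    {"tx": 8,"ty": -0.9,"tz": 0,"rx": 0,"ry": 0,"rz": 0},
    {"tx": 8,"ty": -0.9,"tz": 0,"rx": 0,"ry": 0,"rz": 0},
    {"tx": 10,"ty": -1.1,"tz": 0,"rx": 0,"ry": 0,"rz": 0},
    {"tx": 0,"ty": 0,"tz": 0,"rx": 0,"ry": 0,"rz": 0},
    {"tx": 0,"ty": 0,"tz": 0,"rx": 0,"ry": 0,"rz": 0}
  ]
}}

```text
time: 17.85
tool_pos: [501.8, 5.4, 29.2]
tcp_rot: [3.142, 0.001, -0.109]
contact_force: [-0.5, 0.6, -1.5]
grip_width: 9.7
finger_force: 30.0
```

{"name": "carry_out", "arguments": {
  "plan": [
    {"tx": 8,"ty": -1.0,"tz": 0,"rx": 0,"ry": 0,"rz": 0},
    {"tx": 8,"ty": -1.0,"tz": 0,"rx": 0,"ry": 0,"rz": 0},
    {"tx": 8,"ty": -0.9,"tz": 0,"rx": 0,"ry": 0,"rz": 0},
    {"tx": 8,"ty": -0.9,"tz": 0,"rx": 0,"ry": 0,"rz": 0},
    {"tx": 5,"ty": -0.5,"tz": 0,"rx": 0,"ry": 0,"rz": 0},
    {"tx": 5,"ty": -0.5,"tz": 0,"rx": 0,"ry": 0,"rz": 0},
    {"tx": 5,"ty": -0.6,"tz": 0,"rx": 0,"ry": 0,"rz": 0},
    {"tx": 5,"ty": -0.6,"tz": 0,"rx": 0,"ry": 0,"rz": 0},
    {"tx": 4,"ty": -0.4,"tz": 0,"rx": 0,"ry": 0,"rz": 0},
    {"tx": 0,"ty": 0,"tz": 0,"rx": 0,"ry": 0,"rz": 0},
    {"tx": 0,"ty": 0,"tz": 0,"rx": 0,"ry": 0,"rz": 0}
  ]
}}

```text
time: 18.95
tool_pos: [557.0, -0.8, 28.9]
tcp_rot: [-3.142, 0.002, -0.109]
contact_force: [-2.3, 1.1, -1.9]
grip_width: 9.9
finger_force: 30.0
```

{"name": "carry_out", "arguments": {
  "plan": [
    {"tx": 2,"ty": -0.2,"tz": 0,"rx": 0,"ry": 0,"rz": 0},
    {"tx": 2,"ty": -0.2,"tz": 0,"rx": 0,"ry": 0,"rz": 0},
    {"tx": 1,"ty": -0.1,"tz": 0,"rx": 0,"ry": 0,"rz": 0},
    {"tx": 0,"ty": 0,"tz": 0,"rx": 0,"ry": 0,"rz": 0},
    {"tx": 0,"ty": 0,"tz": 0,"rx": 0,"ry": 0,"rz": 0}
  ]
}}

```text
time: 19.45
tool_pos: [563.8, -1.6, 29.8]
tcp_rot: [3.141, -0.002, -0.109]
contact_force: [1.9, -0.2, -1.8]
grip_width: 9.6
finger_force: 30.0
```

```bash
python3 - <<'E'
from h import *
o=bot.get_obs();print(o["time"],o["tool_pos"],o["contact_force"],o["moment"])
im,m=snap("wrist","w8"); im3,_=snap("side","s8"); cv2.imwrite("pics/w8b.png",np.hstack([im[:,:,::-1],cv2.resize(im3[180:300,110:206,::-1],(288,384))]))
E
```

```text
19.45 [563.78858027  -1.63819433  29.81212858] [ 1.88611326 -0.23214228 -1.79891152] [-0.00113224 -0.1612692   0.01965507]
```

View pics/w8b.png

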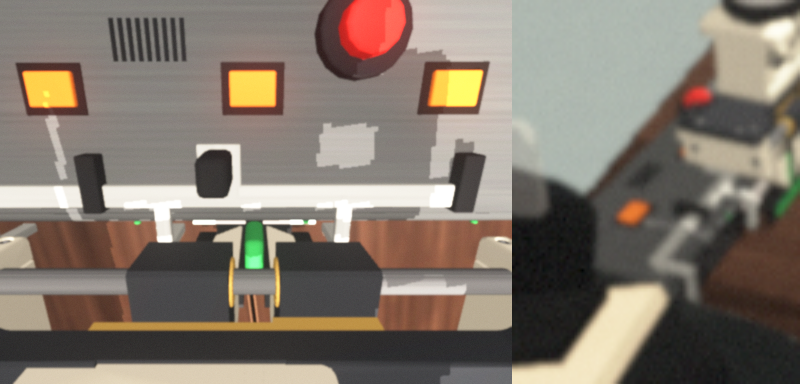

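The TCP jumped forward with a slight pull, which looks like the catch snapping in. A small push will test it against the stop.

{"name": "carry_out", "arguments": {
  "plan": [
    {"tx": 1,"ty": -0.1,"tz": 0,"rx": 0,"ry": 0,"rz": 0},
    {"tx": 1,"ty": -0.1,"tz": 0,"rx": 0,"ry": 0,"rz": 0},
    {"tx": 0,"ty": 0,"tz": 0,"rx": 0,"ry": 0,"rz": 0},
    {"tx": 0,"ty": 0,"tz": 0,"rx": 0,"ry": 0,"rz": 0}
  ]
}}

```text
time: 19.95
tool_pos: [564.1, -1.6, 29.2]
tcp_rot: [3.141, 0.002, -0.109]
contact_force: [-2.8, 0.6, 0.3]
grip_width: 9.6
finger_force: 30.0
```

It is against the stop: commanded +2, moved 0.3. It is home, so I release and go back for drive B with a fresh look.

{"name": "carry_out", "arguments": {
  "plan": [
    {"tx": -1,"ty": 0.1,"tz": 0,"rx": 0,"ry": 0,"rz": 0},
    {"tx": 0,"ty": 0,"tz": 0,"rx": 0,"ry": 0,"rz": 0},
    {"tx": 0,"ty": 0,"tz": 0,"rx": 0,"ry": 0,"rz": 0},
    {"tx": 0,"ty": 0,"tz": 0,"rx": 0,"ry": 0,"rz": 0},
    {"tx": 0,"ty": 0,"tz": 15,"rx": 0,"ry": 0,"rz": 0},
    {"tx": 0,"ty": 0,"tz": 30,"rx": 0,"ry": 0,"rz": 0},
    {"tx": 0,"ty": 0,"tz": 40,"rx": 0,"ry": 0,"rz": 0},
    {"tx": -15,"ty": -35,"tz": 25,"rx": 0,"ry": 0,"rz": 0},
    {"tx": -17,"ty": -40,"tz": 20,"rx": 0,"ry": 0,"rz": 0.01},
    {"tx": -17,"ty": -40,"tz": 20,"rx": 0,"ry": 0,"rz": 0.01},
    {"tx": -17,"ty": -40,"tz": 20,"rx": 0,"ry": 0,"rz": 0.01},
    {"tx": -17,"ty": -40,"tz": 10,"rx": 0,"ry": 0,"rz": 0.01}
  ],
  "gripper": 0.72
}}

```text
time: 21.15
tool_pos: [480.7, -198.4, 211.5]
tcp_rot: [3.14, -0.003, -0.069]
contact_force: [0.9, -0.2, 0.4]
grip_width: 25.8
finger_force: 0.0
```

{"name": "carry_out", "arguments": {
  "plan": [
    {"tx": -15,"ty": -40,"tz": 0,"rx": 0,"ry": 0,"rz": 0.01},
    {"tx": -15,"ty": -40,"tz": 0,"rx": 0,"ry": 0,"rz": 0.01},
    {"tx": -15,"ty": -40,"tz": 0,"rx": 0,"ry": 0,"rz": 0.01},
    {"tx": -10,"ty": -40,"tz": 0,"rx": 0,"ry": 0,"rz": 0.01},
    {"tx": -10,"ty": -30,"tz": 0,"rx": 0,"ry": 0,"rz": 0},
    {"tx": 0,"ty": 0,"tz": 0,"rx": 0,"ry": 0,"rz": 0},
    {"tx": 0,"ty": 0,"tz": 0,"rx": 0,"ry": 0,"rz": 0}
  ]
}}

```text
time: 21.85
tool_pos: [415.5, -386.8, 209.1]
tcp_rot: [-3.141, 0.0, -0.031]
contact_force: [-0.2, 0.2, 0.5]
grip_width: 25.9
finger_force: 0.0
```

```bash
python3 - <<'E'
from h import *
o=bot.get_obs();print(o["time"],o["tool_pos"],o["tcp_rot"])
im,m=snap("wrist","w9"); drives("w9"); cv2.imwrite("pics/w9b.png",im[:,:,::-1]); snap("top","t9")
E
```

```text
21.85 [ 415.5299499  -386.83422531  209.11299523] [-3.14106009e+00  9.37922127e-05 -3.08110940e-02]
white [280. 123.] [ 247   94   67   59 3727] [array([ 471.8, -419.9]), array([77.1, 66.7]), np.float64(88.2)]
white [423. 141.] [ 365   94  119  104 6796] [array([ 447.1, -593.7]), array([117.3, 136.8]), np.float64(15.7)]
```

View pics/w9b.png

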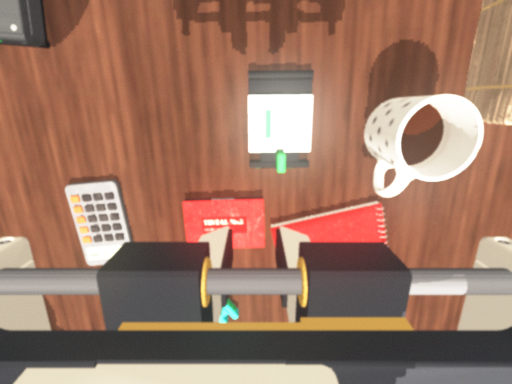

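Drive B has not moved: label (280,123), centre (472,-420), yaw -0.031. The mug's near edge is at y≈-530, clear of the hand. I grasp B.

{"name": "carry_out", "arguments": {
  "plan": [
    {"tx": 4,"ty": -8,"tz": 0,"rx": 0,"ry": 0,"rz": 0},
    {"tx": 4,"ty": -12,"tz": -20,"rx": 0,"ry": 0,"rz": 0},
    {"tx": 4,"ty": -11.5,"tz": -35,"rx": 0,"ry": 0,"rz": 0},
    {"tx": 0,"ty": 0,"tz": -40,"rx": 0,"ry": 0,"rz": 0},
    {"tx": 0,"ty": 0,"tz": -40,"rx": 0,"ry": 0,"rz": 0},
    {"tx": 0,"ty": 0,"tz": -24,"rx": 0,"ry": 0,"rz": 0},
    {"tx": 0,"ty": 0,"tz": 0,"rx": 0,"ry": 0,"rz": 0},
    {"tx": 0,"ty": 0,"tz": -10,"rx": 0,"ry": 0,"rz": 0},
    {"tx": 0,"ty": 0,"tz": -10,"rx": 0,"ry": 0,"rz": 0},
    {"tx": 0,"ty": 0,"tz": -7,"rx": 0,"ry": 0,"rz": 0},
    {"tx": 0,"ty": 0,"tz": -3,"rx": 0,"ry": 0,"rz": 0},
    {"tx": 0,"ty": 0,"tz": 0,"rx": 0,"ry": 0,"rz": 0}
  ]
}}

```text
time: 23.15
tool_pos: [427.8, -418.0, 20.3]
tcp_rot: [-3.142, 0.0, -0.029]
contact_force: [0.7, -0.2, -0.1]
grip_width: 25.7
finger_force: 0.0
```

{"name": "carry_out", "arguments": {
  "plan": [
    {"tx": 0,"ty": 0,"tz": 0,"rx": 0,"ry": 0,"rz": 0},
    {"tx": 0,"ty": 0,"tz": 0,"rx": 0,"ry": 0,"rz": 0},
    {"tx": 0,"ty": 0,"tz": 0,"rx": 0,"ry": 0,"rz": 0},
    {"tx": 0,"ty": 0,"tz": 0,"rx": 0,"ry": 0,"rz": 0},
    {"tx": 0,"ty": 0,"tz": 0,"rx": 0,"ry": 0,"rz": 0},
    {"tx": 0,"ty": 0,"tz": 0,"rx": 0,"ry": 0,"rz": 0}
  ],
  "gripper": 1
}}

```text
time: 23.75
tool_pos: [428.0, -418.3, 20.8]
tcp_rot: [3.141, -0.0, -0.029]
contact_force: [-1.3, 0.6, 4.5]
grip_width: 10.1
finger_force: 30.0
```

{"name": "carry_out", "arguments": {
  "plan": [
    {"tx": 0,"ty": 0,"tz": 20,"rx": 0,"ry": 0,"rz": 0},
    {"tx": 0,"ty": 0,"tz": 30,"rx": 0,"ry": 0,"rz": -0.01},
    {"tx": 2,"ty": 22,"tz": 10,"rx": 0,"ry": 0,"rz": -0.01},
    {"tx": 3,"ty": 42,"tz": 0,"rx": 0,"ry": 0,"rz": -0.01},
    {"tx": 3,"ty": 42,"tz": 0,"rx": 0,"ry": 0,"rz": -0.01},
    {"tx": 3,"ty": 42,"tz": 0,"rx": 0,"ry": 0,"rz": -0.01},
    {"tx": 3,"ty": 42,"tz": 0,"rx": 0,"ry": 0,"rz": -0.01},
    {"tx": 3,"ty": 42,"tz": 0,"rx": 0,"ry": 0,"rz": -0.01},
    {"tx": 3,"ty": 42,"tz": 0,"rx": 0,"ry": 0,"rz": -0.01},
    {"tx": 2,"ty": 38,"tz": 0,"rx": 0,"ry": 0,"rz": 0},
    {"tx": 1.5,"ty": 20,"tz": 0,"rx": 0,"ry": 0,"rz": 0},
    {"tx": 0,"ty": 0,"tz": 0,"rx": 0,"ry": 0,"rz": 0}
  ]
}}

```text
time: 24.95
tool_pos: [450.9, -83.6, 80.2]
tcp_rot: [-3.141, 0.001, -0.106]
contact_force: [0.2, -0.1, -0.6]
grip_width: 9.7
finger_force: 30.0
```

{"name": "carry_out", "arguments": {
  "plan": [
    {"tx": 0,"ty": 0,"tz": -20,"rx": 0,"ry": 0,"rz": 0},
    {"tx": 0,"ty": 0,"tz": -20,"rx": 0,"ry": 0,"rz": 0},
    {"tx": 0,"ty": 0,"tz": 0,"rx": 0,"ry": 0,"rz": 0},
    {"tx": 0,"ty": 0,"tz": 0,"rx": 0,"ry": 0,"rz": 0}
  ]
}}

```text
time: 25.35
tool_pos: [451.3, -86.8, 40.4]
tcp_rot: [-3.142, 0.001, -0.11]
contact_force: [0.1, -0.0, -1.2]
grip_width: 10.2
finger_force: 30.0
```

```bash
python3 - <<'E'
from h import *
a=-.1095;R=np.array([[np.cos(a),-np.sin(a)],[np.sin(a),np.cos(a)]]);O=np.array([580.4,-3.8])
loc=lambda X:(R.T@(X[:2]-O)).round(1)
o=bot.get_obs();print(o["tool_pos"],o["tcp_rot"],loc(o["tool_pos"]))
im,m=snap("wrist","w10"); drives("w10")
b,_=blobs(im,(40,110,60),(80,255,255),15)
for c,s in b: print(c.round(1),loc(ray(m,c,34.5)))
E
```

```text
[451.25455496 -86.7644509   40.37294029] [-3.14158096e+00  8.64996275e-04 -1.09967141e-01] [-119.3  -96.6]
white [123.  28.] [  55    0  102   50 1808] [array([581.6, -18.4]), array([55.7, 24.2]), np.float64(83.7)]
white [255. 165.] [  186   111   137   112 13587] [array([490.5, -91.8]), array([83.6, 72.6]), np.float64(83.7)]
green [60.1 54.9] [  28   20  113   63 2971] [563.2  -6.6  46. ] [569.6  11.1  16. ]
green [118.7  22.8] [116  21   7   4  20] [573.5 -37.9  46. ] [581.9 -26.3  16. ]
green [310.4  22.6] [307  21   8   4  29] [ 563.7 -126.4   46. ] [ 570.2 -132.4   16. ]
green [229.1 168. ] [223 141  13  56 632] [499.6 -79.6  46. ] [493.4 -76.3  16. ]
green [253.8 246.6] [244 222  20  47 829] [451.6 -87.5  46. ] [436.  -85.8  16. ]
[60.1 54.9] [-15.1   2.4]
[118.7  22.8] [ -0.4 -29.9]
[310.4  22.6] [  -0.4 -125.7]
[229.1 168. ] [-74.6 -83.1]
[253.8 246.6] [-124.9  -97.3]
```

The drive is at (-119.3, -96.6) and straight. I insert it in bay 3.

{"name": "carry_out", "arguments": {
  "plan": [
    {"tx": 0,"ty": 0.5,"tz": -5,"rx": 0,"ry": 0,"rz": 0},
    {"tx": 0,"ty": 0,"tz": -6,"rx": 0,"ry": 0,"rz": 0},
    {"tx": 0,"ty": 0,"tz": 0,"rx": 0,"ry": 0,"rz": 0},
    {"tx": 6,"ty": -0.7,"tz": 0,"rx": 0,"ry": 0,"rz": 0},
    {"tx": 8,"ty": -0.9,"tz": 0,"rx": 0,"ry": 0,"rz": 0},
    {"tx": 8,"ty": -0.9,"tz": 0,"rx": 0,"ry": 0,"rz": 0},
    {"tx": 8,"ty": -0.9,"tz": 0,"rx": 0,"ry": 0,"rz": 0},
    {"tx": 10,"ty": -1.1,"tz": 0,"rx": 0,"ry": 0,"rz": 0},
    {"tx": 0,"ty": 0,"tz": 0,"rx": 0,"ry": 0,"rz": 0},
    {"tx": 0,"ty": 0,"tz": 0,"rx": 0,"ry": 0,"rz": 0}
  ]
}}

```text
time: 26.4
tool_pos: [491.4, -90.0, 29.2]
tcp_rot: [3.142, 0.0, -0.109]
contact_force: [0.1, 0.0, -2.1]
grip_width: 9.9
finger_force: 30.0
```

{"name": "carry_out", "arguments": {
  "plan": [
    {"tx": 8,"ty": -1.2,"tz": 0,"rx": 0,"ry": 0,"rz": 0},
    {"tx": 8,"ty": -1.0,"tz": 0,"rx": 0,"ry": 0,"rz": 0},
    {"tx": 8,"ty": -0.9,"tz": 0,"rx": 0,"ry": 0,"rz": 0},
    {"tx": 8,"ty": -0.9,"tz": 0,"rx": 0,"ry": 0,"rz": 0},
    {"tx": 5,"ty": -0.5,"tz": 0,"rx": 0,"ry": 0,"rz": 0},
    {"tx": 5,"ty": -0.5,"tz": 0,"rx": 0,"ry": 0,"rz": 0},
    {"tx": 5,"ty": -0.6,"tz": 0,"rx": 0,"ry": 0,"rz": 0},
    {"tx": 5,"ty": -0.6,"tz": 0,"rx": 0,"ry": 0,"rz": 0},
    {"tx": 4,"ty": -0.4,"tz": 0,"rx": 0,"ry": 0,"rz": 0},
    {"tx": 0,"ty": 0,"tz": 0,"rx": 0,"ry": 0,"rz": 0},
    {"tx": 0,"ty": 0,"tz": 0,"rx": 0,"ry": 0,"rz": 0}
  ]
}}

```text
time: 27.5
tool_pos: [546.7, -96.4, 28.9]
tcp_rot: [-3.141, 0.002, -0.109]
contact_force: [-1.6, 1.7, -2.2]
grip_width: 9.6
finger_force: 30.0
```

{"name": "carry_out", "arguments": {
  "plan": [
    {"tx": 2,"ty": -0.2,"tz": 0,"rx": 0,"ry": 0,"rz": 0},
    {"tx": 2,"ty": -0.2,"tz": 0,"rx": 0,"ry": 0,"rz": 0},
    {"tx": 1,"ty": -0.1,"tz": 0,"rx": 0,"ry": 0,"rz": 0},
    {"tx": 0,"ty": 0,"tz": 0,"rx": 0,"ry": 0,"rz": 0},
    {"tx": 0,"ty": 0,"tz": 0,"rx": 0,"ry": 0,"rz": 0}
  ]
}}

```text
time: 28.0
tool_pos: [552.9, -97.3, 29.7]
tcp_rot: [3.141, -0.001, -0.109]
contact_force: [0.7, 0.7, -1.1]
grip_width: 9.6
finger_force: 30.0
```

{"name": "carry_out", "arguments": {
  "plan": [
    {"tx": 1,"ty": -0.1,"tz": 0,"rx": 0,"ry": 0,"rz": 0},
    {"tx": 1,"ty": -0.1,"tz": 0,"rx": 0,"ry": 0,"rz": 0},
    {"tx": 0,"ty": 0,"tz": 0,"rx": 0,"ry": 0,"rz": 0},
    {"tx": 0,"ty": 0,"tz": 0,"rx": 0,"ry": 0,"rz": 0}
  ]
}}

```text
time: 28.4
tool_pos: [553.1, -97.2, 29.1]
tcp_rot: [-3.141, 0.003, -0.109]
contact_force: [-4.7, -0.8, 1.1]
grip_width: 9.5
finger_force: 30.0
```

Bay 3 behaves the same: it snapped and holds against the stop. I release, go up and over to the knob at (616.5, 10.4).

{"name": "carry_out", "arguments": {
  "plan": [
    {"tx": -1,"ty": 0.1,"tz": 0,"rx": 0,"ry": 0,"rz": 0},
    {"tx": 0,"ty": 0,"tz": 0,"rx": 0,"ry": 0,"rz": 0},
    {"tx": 0,"ty": 0,"tz": 0,"rx": 0,"ry": 0,"rz": 0},
    {"tx": 0,"ty": 0,"tz": 0,"rx": 0,"ry": 0,"rz": 0},
    {"tx": 0,"ty": 0,"tz": 15,"rx": 0,"ry": 0,"rz": 0},
    {"tx": 0,"ty": 0,"tz": 30,"rx": 0,"ry": 0,"rz": 0},
    {"tx": 0,"ty": 0,"tz": 35,"rx": 0,"ry": 0,"rz": 0},
    {"tx": 16,"ty": 27,"tz": 0,"rx": 0,"ry": 0,"rz": 0},
    {"tx": 16,"ty": 27,"tz": 0,"rx": 0,"ry": 0,"rz": 0},
    {"tx": 16,"ty": 27,"tz": 0,"rx": 0,"ry": 0,"rz": 0},
    {"tx": 16,"ty": 27,"tz": 0,"rx": 0,"ry": 0,"rz": 0},
    {"tx": 0,"ty": 0,"tz": 0,"rx": 0,"ry": 0,"rz": 0}
  ],
  "gripper": 0.6
}}

```text
time: 29.6
tool_pos: [618.9, 14.0, 109.4]
tcp_rot: [-3.141, -0.002, -0.106]
contact_force: [0.4, -0.5, -0.1]
grip_width: 36.4
finger_force: 0.0
```

```bash
python3 - <<'E'
from h import *
o=bot.get_obs();print(o["tool_pos"],o["tcp_rot"],o["grip_width"])
im,m=snap("side","s11"); im2,_=snap("wrist","w11")
cv2.imwrite("pics/s11b.png",np.hstack([cv2.resize(im[190:290,120:240,::-1],(400,333),interpolation=cv2.INTER_CUBIC),cv2.resize(im2[:,:,::-1],(400,333))]))
E
```

```text
[618.88623444  13.98965297 109.41078502] [-3.14066295e+00 -1.68637878e-03 -1.05699690e-01] 36.402155730883194
```

View pics/s11b.png

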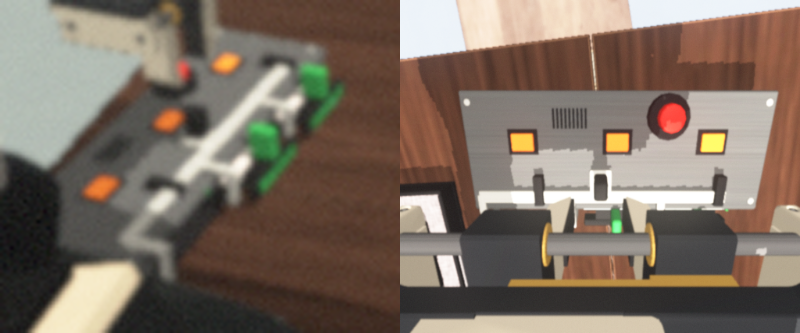

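Both green drives sit in bays 2 and 3 at equal depth (fins at (265,140) and (315,82)). The bar is open and the knob is between the fingers. I descend and grip it.

{"name": "carry_out", "arguments": {
  "plan": [
    {"tx": 0,"ty": 0,"tz": 0,"rx": 0,"ry": 0,"rz": 0},
    {"tx": 0,"ty": 0,"tz": 0,"rx": 0,"ry": 0,"rz": 0},
    {"tx": 0,"ty": 0,"tz": -15,"rx": 0,"ry": 0,"rz": 0},
    {"tx": 0,"ty": 0,"tz": -20,"rx": 0,"ry": 0,"rz": 0},
    {"tx": 0,"ty": 0,"tz": -13,"rx": 0,"ry": 0,"rz": 0},
    {"tx": 0,"ty": 0,"tz": -6,"rx": 0,"ry": 0,"rz": 0},
    {"tx": 0,"ty": 0,"tz": -3,"rx": 0,"ry": 0,"rz": 0},
    {"tx": 0,"ty": 0,"tz": 0,"rx": 0,"ry": 0,"rz": 0}
  ]
}}

```text
time: 30.5
tool_pos: [617.5, 10.6, 52.5]
tcp_rot: [3.142, -0.0, -0.109]
contact_force: [1.3, 0.4, 0.3]
grip_width: 36.7
finger_force: 0.0
```

{"name": "carry_out", "arguments": {
  "plan": [
    {"tx": 0,"ty": 0,"tz": 0,"rx": 0,"ry": 0,"rz": 0},
    {"tx": 0,"ty": 0,"tz": 0,"rx": 0,"ry": 0,"rz": 0},
    {"tx": 0,"ty": 0,"tz": 0,"rx": 0,"ry": 0,"rz": 0},
    {"tx": 0,"ty": 0,"tz": 0,"rx": 0,"ry": 0,"rz": 0},
    {"tx": 0,"ty": 0,"tz": 0,"rx": 0,"ry": 0,"rz": 0},
    {"tx": 0,"ty": 0,"tz": 0,"rx": 0,"ry": 0,"rz": 0}
  ],
  "gripper": 1
}}

```text
time: 31.1
tool_pos: [617.5, 10.2, 52.8]
tcp_rot: [3.141, -0.001, -0.109]
contact_force: [-0.9, -3.5, 3.0]
grip_width: 13.8
finger_force: 30.0
```

{"name": "carry_out", "arguments": {
  "plan": [
    {"tx": -0.3,"ty": -3,"tz": 0,"rx": 0,"ry": 0,"rz": 0},
    {"tx": -0.3,"ty": -3,"tz": 0,"rx": 0,"ry": 0,"rz": 0},
    {"tx": -0.3,"ty": -3,"tz": 0,"rx": 0,"ry": 0,"rz": 0},
    {"tx": -0.3,"ty": -3,"tz": 0,"rx": 0,"ry": 0,"rz": 0},
    {"tx": -0.3,"ty": -3,"tz": 0,"rx": 0,"ry": 0,"rz": 0},
    {"tx": -0.2,"ty": -2,"tz": 0,"rx": 0,"ry": 0,"rz": 0},
    {"tx": 0,"ty": 0,"tz": 0,"rx": 0,"ry": 0,"rz": 0},
    {"tx": 0,"ty": 0,"tz": 0,"rx": 0,"ry": 0,"rz": 0},
    {"tx": 0,"ty": 0,"tz": 0,"rx": 0,"ry": 0,"rz": 0}
  ]
}}

```text
time: 32.0
tool_pos: [615.8, -6.4, 52.8]
tcp_rot: [3.142, -0.001, -0.109]
contact_force: [-1.7, -1.2, 7.1]
grip_width: 14.1
finger_force: 30.0
```

The bar is back within 0.4 mm of its locked position. I release, close the fingers above and go over the button at (668.6, -61.6).

{"name": "carry_out", "arguments": {
  "plan": [
    {"tx": 0,"ty": 0,"tz": 0,"rx": 0,"ry": 0,"rz": 0},
    {"tx": 0,"ty": 0,"tz": 0,"rx": 0,"ry": 0,"rz": 0},
    {"tx": 0,"ty": 0,"tz": 0,"rx": 0,"ry": 0,"rz": 0},
    {"tx": 0,"ty": 0,"tz": 15,"rx": 0,"ry": 0,"rz": 0},
    {"tx": 0,"ty": 0,"tz": 25,"rx": 0,"ry": 0,"rz": 0},
    {"tx": 0,"ty": 0,"tz": 15,"rx": 0,"ry": 0,"rz": 0},
    {"tx": 0,"ty": 0,"tz": 0,"rx": 0,"ry": 0,"rz": 0}
  ],
  "gripper": 0.6
}}

```text
time: 32.7
tool_pos: [617.0, -6.4, 109.5]
tcp_rot: [3.141, -0.004, -0.109]
contact_force: [-1.4, -0.1, -0.2]
grip_width: 36.7
finger_force: 0.0
```

{"name": "carry_out", "arguments": {
  "plan": [
    {"tx": 13,"ty": -14,"tz": 0,"rx": 0,"ry": 0,"rz": 0},
    {"tx": 14,"ty": -14,"tz": 0,"rx": 0,"ry": 0,"rz": 0},
    {"tx": 14,"ty": -14,"tz": 0,"rx": 0,"ry": 0,"rz": 0},
    {"tx": 12,"ty": -13,"tz": 0,"rx": 0,"ry": 0,"rz": 0},
    {"tx": 0,"ty": 0,"tz": 0,"rx": 0,"ry": 0,"rz": 0},
    {"tx": 0,"ty": 0,"tz": 0,"rx": 0,"ry": 0,"rz": 0},
    {"tx": 0,"ty": 0,"tz": 0,"rx": 0,"ry": 0,"rz": 0}
  ],
  "gripper": 1
}}

```text
time: 33.4
tool_pos: [667.8, -60.5, 106.6]
tcp_rot: [-3.141, 0.002, -0.109]
contact_force: [-0.1, -0.1, 0.5]
grip_width: 0.7
finger_force: 0.0
```

```bash
python3 - <<'E'
from h import *
o=bot.get_obs();print(o["tool_pos"],o["grip_width"])
im,m=snap("side","s12"); im2,_=snap("wrist","w12")
cv2.imwrite("pics/s12b.png",np.hstack([cv2.resize(im[190:290,120:240,::-1],(400,333),interpolation=cv2.INTER_CUBIC),cv2.resize(im2[:,:,::-1],(400,333))]))
E
```

```text
[667.76327189 -60.45460733 106.6378781 ] 0.6936744818558503
```

View pics/s12b.png

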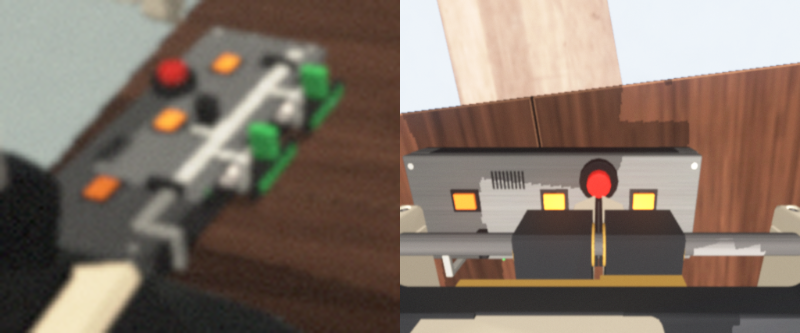

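The bar fingers now stand in the waists, and the closed fingertips are over the button (598,185). I press down and come back up.

{"name": "carry_out", "arguments": {
  "plan": [
    {"tx": 0,"ty": 0,"tz": -15,"rx": 0,"ry": 0,"rz": 0},
    {"tx": 0,"ty": 0,"tz": -18,"rx": 0,"ry": 0,"rz": 0},
    {"tx": 0,"ty": 0,"tz": -8,"rx": 0,"ry": 0,"rz": 0},
    {"tx": 0,"ty": 0,"tz": -3,"rx": 0,"ry": 0,"rz": 0},
    {"tx": 0,"ty": 0,"tz": -3,"rx": 0,"ry": 0,"rz": 0},
    {"tx": 0,"ty": 0,"tz": -3,"rx": 0,"ry": 0,"rz": 0},
    {"tx": 0,"ty": 0,"tz": -0.6,"rx": 0,"ry": 0,"rz": 0},
    {"tx": 0,"ty": 0,"tz": 0,"rx": 0,"ry": 0,"rz": 0},
    {"tx": 0,"ty": 0,"tz": 0,"rx": 0,"ry": 0,"rz": 0},
    {"tx": 0,"ty": 0,"tz": 0,"rx": 0,"ry": 0,"rz": 0}
  ]
}}

```text
time: 34.5
tool_pos: [668.9, -61.1, 57.2]
tcp_rot: [-3.142, -0.001, -0.109]
contact_force: [-1.1, 1.6, 3.7]
grip_width: 0.4
finger_force: 2.1
```

{"name": "carry_out", "arguments": {
  "plan": [
    {"tx": 0,"ty": 0,"tz": -1,"rx": 0,"ry": 0,"rz": 0},
    {"tx": 0,"ty": 0,"tz": -1,"rx": 0,"ry": 0,"rz": 0},
    {"tx": 0,"ty": 0,"tz": -0.5,"rx": 0,"ry": 0,"rz": 0},
    {"tx": 0,"ty": 0,"tz": 0,"rx": 0,"ry": 0,"rz": 0},
    {"tx": 0,"ty": 0,"tz": 0,"rx": 0,"ry": 0,"rz": 0}
  ]
}}

```text
time: 35.0
tool_pos: [669.0, -61.2, 56.1]
tcp_rot: [3.142, -0.001, -0.109]
contact_force: [-5.5, 2.8, 13.8]
grip_width: 1.1
finger_force: 6.9
```

{"name": "carry_out", "arguments": {
  "plan": [
    {"tx": 0,"ty": 0,"tz": 10,"rx": 0,"ry": 0,"rz": 0},
    {"tx": 0,"ty": 0,"tz": 25,"rx": 0,"ry": 0,"rz": 0},
    {"tx": 0,"ty": 0,"tz": 40,"rx": 0,"ry": 0,"rz": 0},
    {"tx": 0,"ty": 0,"tz": 40,"rx": 0,"ry": 0,"rz": 0},
    {"tx": -30,"ty": 0,"tz": 20,"rx": 0,"ry": 0,"rz": 0},
    {"tx": -40,"ty": 0,"tz": 20,"rx": 0,"ry": 0,"rz": 0},
    {"tx": -40,"ty": 0,"tz": 20,"rx": 0,"ry": 0,"rz": 0},
    {"tx": -40,"ty": 0,"tz": 20,"rx": 0,"ry": 0,"rz": 0},
    {"tx": -20,"ty": 0,"tz": 10,"rx": 0,"ry": 0,"rz": 0},
    {"tx": 0,"ty": 0,"tz": 0,"rx": 0,"ry": 0,"rz": 0},
    {"tx": 0,"ty": 0,"tz": 0,"rx": 0,"ry": 0,"rz": 0}
  ]
}}

```text
time: 36.1
tool_pos: [499.2, -61.7, 259.3]
tcp_rot: [3.141, -0.001, -0.11]
contact_force: [0.4, -0.5, -0.4]
grip_width: 0.3
finger_force: 0.0
```

```bash
python3 - <<'E'
from h import *
im2,_=snap("wrist","w13"); cv2.imwrite("pics/w13b.png",im2[:250,:,::-1])
a=-.1095;R=np.array([[np.cos(a),-np.sin(a)],[np.sin(a),np.cos(a)]]);O=np.array([580.4,-3.8])
b,_=blobs(im2,(40,100,60),(80,255,255),40)
for c,s in b: print(c.round(1),s,(R.T@(ray(_ if False else dict(np.load("pics/w13.npz")),c,54)[:2]-O)).round(1))
E
```

```text
[197.2 122.8] [180 113  25  19 220] [-16.2   1.9]
[277.3 121.5] [273 112  10  20 171] [-14.7 -96. ]
[437.1 316.9] [426 304  23  25 284] [-302.4 -344.5]
```

View pics/w13b.png

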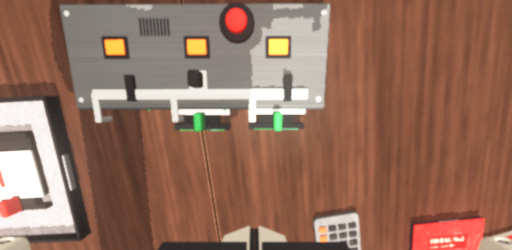

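The button bottomed at 13.8 N, and both fins sit at local x≈-14.5, the seated value. One last mask check confirms no further green drive was hidden under the arm, then I hand in.

```bash
python3 - <<'E'
from h import *
snap("top","t14")
for f in("top0","t1","t5","t9","t14"):
    im=cv2.imread(f"pics/{f}.png")[:,:,::-1]; b,_=blobs(im,(45,120,80),(75,255,255),8); print(f,[(c.round().tolist(),int(s[4])) for c,s in b])
E
```

```text
top0 [([147.0, 118.0], 8), ([307.0, 180.0], 8), ([334.0, 181.0], 15), ([310.0, 192.0], 19), ([339.0, 192.0], 20), ([315.0, 246.0], 15), ([308.0, 255.0], 10)]
t1 [([147.0, 118.0], 9), ([334.0, 181.0], 15), ([310.0, 192.0], 19), ([339.0, 192.0], 20), ([315.0, 246.0], 14), ([308.0, 255.0], 10)]
t5 [([147.0, 118.0], 9), ([308.0, 255.0], 10)]
t9 [([147.0, 118.0], 9), ([231.0, 156.0], 14)]
t14 [([147.0, 118.0], 8), ([315.0, 246.0], 15), ([308.0, 255.0], 10)]
```

The only other green spots are a pen (147,118) and the turquoise decoy (315,246 / 308,255), so there is no third drive.

```bash
python3 -c "
from plant import bot
print(bot.close_job())"
```

```text
the job is handed in; nothing more can be done
None
```

The job is handed in, with no verdict returned: the one red drive lies flat in the carrier, both green drives are home in bays 2 and 3, the lock bar is shut, and the record button was pressed last.

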